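# Set out the long stand-offs from the slide-lid case

### The arm

A 7-joint arm with a two-finger parallel gripper is mounted at the origin on the work surface. World frame = base frame: x ahead of the robot, y to its left, z up, the work surface at z = 0. Lengths are in m, angles in rad, forces in N, time in s.
With the tool pointing down it reaches from about 0.425 to 0.925 m from the base axis. Payload 6.8 kg.
Tool frame: the origin (TCP) lies on the front face of the gripper's body, between the roots of the fingers; the fingertips stand 73 mm ahead of it and the grasp point (between the pads) lies 54 mm ahead of it; z points along the fingers, y is the line along which they close (so a half turn about z gives the same grasp; the last joint's range is limited). The gripper opens to 85 mm and grips with 20 to 120 N. Pads are 22 mm wide; open, the fingers measure 114 mm over their backs; the gripper's body (76 mm by 85 mm) begins 54 mm behind the grasp point. The pads swing forward as they close: fully open they stand 13 mm farther back than shut.
Start: joints at [-1.333, 0.477, 0.022, 1.555, -0.011, 1.109, -0.083], TCP at [0.229, 0.635, 0.304] pointing down, gripper open.
Joint ranges: [-2.96, 2.96], [-0.34, 2.1], [-1.41, 1.46], [0.24, 2.44], [-1.37, 4.51], [0.17, 1.92], [-2.96, 2.96]. Speed limits (rad/s): [2.39, 2.39, 3.14, 3.14, 3.14, 3.14, 3.14].

### API

Orientations are given as a unit quaternion [w, x, y, z].
In Python, from station import bot, optics gives the robot as it stands.
- The arm moves only by the tool drive_tool, never from a script. Its argument "deltas" is a list of rows, each an object with "gripper": the closure in counts, from 0 (fully open) to 255 (shut); "offset": the shift along the tool's x, y, z in units of 1000 mm (1.0 is 1000 mm), a list of three; "angular": the turn, a rotation vector about the tool's x, y, z in units of 45 degrees (1.0 is 45 degrees), a list of three. In form: [{"gripper": gripper, "offset": [dx, dy, dz], "angular": [rx, ry, rz]}, ...]. A call has 1 to 5 rows; each row is the pose to reach, as a shift and turn from the pose commanded when the call began, along the tool's axes at that moment; what a row does not reach only later rows make up. A row lasts 1/10 s, in which the tool goes at most 50 mm and 8.59 degrees, less where a joint would pass 70% of its speed; a pose out of reach is approached as far as the arm can. A call with a number of a shift or a turn outside -1 to 1 is refused whole. A call with a gripper value outside its range is refused whole. The fingers move at their own pace and stop on an object; "grip_force" is the grip in N (left out, the last holds). Time passes only in rows, so rows that repeat a pose let the fingers close. It gives the time, the measured TCP pose, the force, the opening and the grip force at its end, in the units of the state.
- bot.get_obs(): the state, without advancing time (a new reading comes with each control period).
- optics.read_camera(name): name is "scene" or "top" or "wrist"; returns the picture (420x560x3 uint8, blue, green, red); there is no depth.
- optics.camera_model(name): a dict with "fx", "fy", "cx", "cy" (pixels), "dist" ([k1, k2, p1, p2, k3] as OpenCV has them; the pictures are not rectified), "cam_to_world" (4x4, takes a point from camera to world coordinates). Camera axes: x right, y up, looking along -z (the intrinsics and any distortion apply to the point x, -y, -z); pixel columns grow to the right and rows downward; lengths in m; the calibration is good to about 2 mm. A picture is of the moment at which its call begins: read the wrist's pose just before it. camera_model takes no time and is no camera call; for the wrist camera it gives the pose at the moment of the call.
- bot.hand_in(): hands the job in; it is judged then, once.
The state is a dict: "t": time; "q": joint angles; "joint_vel": joint speeds; "joint_torque": joint torques, N m; "eef_pos": TCP position; "tool_rot": TCP orientation; "contact_force": force on the tool from outside, world axes, zero at the start; "torque": the same for the moment, N m; "gripper_width": opening from 0.0 (shut) to 1.0 (fully open); "grasp_force": force on a finger pad.
Only numpy, scipy, OpenCV 4.12 (cv2) and the standard library are available. Lean on these libraries where they do the work, as an engineer would, in place of code of your own. Each camera call takes 0.05 s, during which the arm holds its last target. There are 200 camera calls.

### The job

Open the wooden stand-off case by raising the lid's front end over the end lip, slide the lid out of its grooves and lay it flat on the table, pull rib up, clear of the case and the fixture plate. Stand every long steel stand-off (the case holds three or four; the short ones stay in it) upright and centred on the scribed rings of the fixture plate, one to a ring. Then slide the lid back in until it drops fully home behind the lip, and let go; do not shift the other tools on the table.

Things in the scene. Friction and masses are not known exactly. Their poses are not given: they have to be found in the camera images.
- case: Fixed plywood case, 200 (x) x 154 (y) x 82 (z) mm, origin at centre of underside. Own -x = open FRONT, facing roughly world -y (yaw 1.3-1.85). Ledges (top z 56, y +-64 to 72) carry the lid between walls at y +-72 (3 mm play each side). Rails overhang its edges: underside z 78, top 82, 126 clear between: the lid can rise 16 mm, not come out upward. Rear wall's inner face x = +94.
- case_in (a point): Centre of the case's inner floor (6 mm above the table, inside 188 x 128 mm). A black insert, top 20 mm above the table, has six 50 x 50 mm pockets centred at case x = -56, 0, 56 and y = -27, 27 mm, with thin walls between. One stand-off stands on the floor of each pocket; a pocket is empty if only three long ones are there.
- lid: Sliding lid: loose plywood board 182 (x) x 138 (y) x 6 (z) mm, 0.15-0.23 kg, origin at centre of the board's underside, z up, -x = front end. Upright wooden pull rib on top: 12 mm thick (x), 60 long (y), 34 high above the board, centred at lid x = -62. Closed: axes parallel to the case's, centred in it (3 mm play in x and in y), underside at z 56 mm.
- lid_grip (a point): Point in the pull rib: lid x = -62, y = 0, 32 mm above the board's underside (8 mm below the rib's top). Pinch the rib across its 12 mm thickness, along the lid's x.
- lid_front (a point): Middle of the lid's lower front edge (lid x = -91, z = 0). When shut it is 3 mm behind the case's front lip, a 6 mm thick board (case x = -100 to -94) whose top is at z 64 mm, 8 mm above the closed lid's underside. Above the lip the front is open for the lid to slide out.
- plate: Fixture plate of bare aluminium, fixed, 210 x 210 x 8 mm, origin at the centre of its underside, z up; four scribed rings (dark, 52 mm across, flat) on its top.
- mark1 (a point): Centre of scribed ring 1 on the plate's top face, 8 mm above the table; the ring centres form the corners of a 72 mm square.
- mark2 (a point): Centre of scribed ring 2 on the plate's top face, 8 mm above the table; the ring centres form the corners of a 72 mm square.
- mark3 (a point): Centre of scribed ring 3 on the plate's top face, 8 mm above the table; the ring centres form the corners of a 72 mm square.
- mark4 (a point): Centre of scribed ring 4 on the plate's top face, 8 mm above the table; the ring centres form the corners of a 72 mm square.
- long1: Long steel stand-off, 48 mm tall overall (0.13 kg): a round foot flange 44 mm in diameter and 8 mm thick, and on it a solid round stem 24 mm in diameter. It stands on its foot in a pocket of the case. Origin at the centre of the foot's underside, z up along the stem. May be absent.
- long2: Long steel stand-off, 48 mm tall overall (0.13 kg): a round foot flange 44 mm in diameter and 8 mm thick, and on it a solid round stem 24 mm in diameter. It stands on its foot in a pocket of the case. Origin at the centre of the foot's underside, z up along the stem. May be absent.
- long3: Long steel stand-off, 48 mm tall overall (0.13 kg): a round foot flange 44 mm in diameter and 8 mm thick, and on it a solid round stem 24 mm in diameter. It stands on its foot in a pocket of the case. Origin at the centre of the foot's underside, z up along the stem. May be absent.
- long4: Long steel stand-off, 48 mm tall overall (0.13 kg): a round foot flange 44 mm in diameter and 8 mm thick, and on it a solid round stem 24 mm in diameter. It stands on its foot in a pocket of the case. Origin at the centre of the foot's underside, z up along the stem. May be absent.
- short1: Short steel stand-off, a look-alike with the same foot (44 mm) and stem (24 mm) but only 34 mm tall overall. It stands in a pocket of the case and must stay there. Origin at the centre of the foot's underside, z up along the stem.
- short2: Short steel stand-off, a look-alike with the same foot (44 mm) and stem (24 mm) but only 34 mm tall overall. It stands in a pocket of the case and must stay there. Origin at the centre of the foot's underside, z up along the stem.
- wire_brush: Bystander: wire brush, 250 mm long, behind the working area.
- sprocket: Bystander: dark steel chain sprocket lying flat, 94 mm across.
- chip_hammer: Bystander: hammer, 220 mm long, behind the plate.
- pipe_elbow: Bystander: steel pipe socket standing on end, 68 mm across, 65 mm high, left of the case.
- magnet_square: Bystander: red magnetic welding square, 94 mm, 18 mm high, behind the case.
- tape: Bystander: tape measure, 70 x 36 x 66 mm, right of the plate.
There are look-alikes about, which are no part of the job. Leave any blue or green look-alike of the lid alone.

How it is judged:
On the way, in this order (a step that is already met when the one before it is completed fails the run):
1. the lid's front end is raised over the lip while the lid is still in the case (z of lid_front in the frame of case between 0.0635 and 0.087 m and x of lid in the frame of case above -0.03 m), for 0.05 s.
2. the lid lies flat on the table, rib up, clear of case and plate, released (height (world z) of lid below 0.008 m and angle between lid's own z axis and vertical below 0.06 rad and contact force between lid and the fingers below 0.2 N and contact force between lid and case below 0.2 N and contact force between lid and plate below 0.2 N and linear speed of lid below 0.03 m/s), for 0.2 s.
3. every long stand-off stands upright, released, on a ring of the plate, one to a ring ((horizontal distance between long1 and mark1 below 0.01 m or horizontal distance between long1 and mark2 below 0.01 m or horizontal distance between long1 and mark3 below 0.01 m or horizontal distance between long1 and mark4 below 0.01 m) and angle between each of long1, long2, long3, long4's own z axis and vertical below 0.08 rad and height (world z) of long1 between 0.004 and 0.012 m and linear speed of each of long1, long2, long3, long4 below 0.03 m/s and contact force between each of long1, long2, long3, long4 and the fingers below 0.2 N and (horizontal distance between long2 and mark1 below 0.01 m or horizontal distance between long2 and mark2 below 0.01 m or horizontal distance between long2 and mark3 below 0.01 m or horizontal distance between long2 and mark4 below 0.01 m) and height (world z) of long2 between 0.004 and 0.012 m and (horizontal distance between long3 and mark1 below 0.01 m or horizontal distance between long3 and mark2 below 0.01 m or horizontal distance between long3 and mark3 below 0.01 m or horizontal distance between long3 and mark4 below 0.01 m) and height (world z) of long3 between 0.004 and 0.012 m and (horizontal distance between long4 and mark1 below 0.01 m or horizontal distance between long4 and mark2 below 0.01 m or horizontal distance between long4 and mark3 below 0.01 m or horizontal distance between long4 and mark4 below 0.01 m) and height (world z) of long4 between 0.004 and 0.012 m and horizontal distance between long1 and long2 above 0.05 m and horizontal distance between each of long1, long2 and long3 above 0.05 m and horizontal distance between each of long1, long2, long3 and long4 above 0.05 m), for 0.3 s.
At the end, for the whole second after the job is handed in: Each long stand-off present stands upright, released, within 10 mm of a ring centre, one to a ring; the short stand-offs are in the case; the lid is back in its grooves behind the lip (within 6 mm of the case centre, front edge down within 4 mm of the ledges), at rest and released (all of step 3 and x of short1 in the frame of case between -0.094 and 0.094 m and y of short1 in the frame of case between -0.064 and 0.064 m and z of each of short1, short2 in the frame of case below 0.03 m and x of short2 in the frame of case between -0.094 and 0.094 m and y of short2 in the frame of case between -0.064 and 0.064 m and x of lid in the frame of case between -0.006 and 0.006 m and y of lid in the frame of case between -0.006 and 0.006 m and z of lid_front in the frame of case between 0.052 and 0.06 m and angle between the z axis of lid and the z axis of case, either way round below 0.03 rad and linear speed of lid below 0.03 m/s and contact force between lid and the fingers below 0.2 N); the robot touches nothing.
It fails at once if one of the other tools on the table is shifted by more than 3 cm (distance of any of wire_brush, sprocket, chip_hammer, pipe_elbow, magnet_square, tape from where it was at the start of the episode above 0.03 m).
Of long1, long2, long3, long4 only 3 to 4 are there at a start; the rules pass over those that are not, and their reading is None.
At some moment in a run one of lid, long1, long2, long3, long4 may be knocked a few centimetres aside while the robot is not near it.
It also fails if it takes over 210 s, if anything falls off the work surface, if the arm or the gripper's body presses on something with over 40 N, if the wrist force passes 120 N, or if a joint passes its speed limit or range.

## Working session

There is one attempt and no reset: what is moved stays moved. The work goes in short steps, Python scripts to look and compute and a tool call to move; the robot and the scene stay as the last step left them, time stands still between calls to the robot, and variables do not carry over. Pictures are saved under pics/ and viewed, at most 14 in all, crops included, and the job is handed in when it is done.

Besides the shell and the picture viewer there is one more tool, called after "Emit:" as name([rows], argument=value, ...), one row to a line, values as JSON. drive_tool: Moves the arm, as the interface text tells. Its arguments: {"type":"object","properties":{"deltas":{"type":"array"},"grip_force":{"type":"number"}},"required":["deltas"]}

```bash
mkdir -p pics; ls; cat > h.py <<'E'
import sys; sys.path.insert(0,'.')
import numpy as np, cv2
from station import bot, optics
from scipy.spatial.transform import Rotation as R
def snap(name,fn=None):
    m=optics.camera_model(name); im=optics.read_camera(name)
    im=np.asarray(im)
    if fn: cv2.imwrite('pics/'+fn,im)
    return im,m
def K(m): return np.array([[m['fx'],0,m['cx']],[0,m['fy'],m['cy']],[0,0,1.]])
def ray(m,px):
    p=cv2.undistortPoints(np.array(px,float).reshape(-1,1,2),K(m),np.array(m['dist'],float)).reshape(-1,2)
    T=np.array(m['cam_to_world']); d=np.c_[p[:,0],-p[:,1],-np.ones(len(p))]@T[:3,:3].T
    return T[:3,3],d
def onz(m,px,z):
    o,d=ray(m,px); return o+d*((z-o[2])/d[:,2])[:,None]
def proj(m,X):
    T=np.array(m['cam_to_world']); c=(np.array(X,float).reshape(-1,3)-T[:3,3])@T[:3,:3]
    c=c*[1,-1,-1]
    return cv2.projectPoints(c,np.zeros(3),np.zeros(3),K(m),np.array(m['dist'],float))[0].reshape(-1,2)
def tri(m1,p1,m2,p2):
    o1,d1=ray(m1,p1);o2,d2=ray(m2,p2);out=[]
    for a,b in zip(d1,d2):
        a=a/np.linalg.norm(a);b=b/np.linalg.norm(b)
        s=np.linalg.lstsq(np.c_[a,-b],o2-o1,rcond=None)[0]
        out.append(np.r_[(o1+a*s[0]+o2+b*s[1])/2,np.linalg.norm(o1+a*s[0]-o2-b*s[1])])
    return np.array(out)
def pose():
    o=bot.get_obs(); q=o['tool_rot']; return np.array(o['eef_pos']),R.from_quat([q[1],q[2],q[3],q[0]]),o
def go(target,yawdir=None,tilt=None):
    """print offset/angular to bring TCP to target; yawdir= world direction angle for tool y (tool down)"""
    p,r,o=pose(); 
    off=r.inv().apply(np.array(target)-p); print('offset',off.round(4))
    if yawdir is not None:
        best=None
        for k in(0,np.pi):
            y=np.array([np.cos(yawdir+k),np.sin(yawdir+k),0]); z=np.array([0,0,-1.]); x=np.cross(y,z)
            rv=(r.inv()*R.from_matrix(np.c_[x,y,z])).as_rotvec()/(np.pi/4)
            print('ang',rv.round(4),'q7',round(o['q'][6],3))
E
cat > a.py <<'E'
from h import *
p,r,o=pose(); print(p,r.as_matrix().round(3),o['t'])
for n in('scene','top','wrist'):
    im,m=snap(n,n+'0.png'); T=np.array(m['cam_to_world']); print(n,T.round(3).tolist(),m['fx'],m['dist'])
E
python3 a.py
```

```text
pics
[0.22864602 0.63459092 0.30293426] [[-0.941  0.339 -0.001]
 [ 0.339  0.941 -0.002]
 [-0.    -0.002 -1.   ]] 0.0
scene [[0.735, -0.476, 0.483, 1.141], [0.678, 0.494, -0.544, -0.746], [0.02, 0.728, 0.686, 0.973], [0.0, 0.0, 0.0, 1.0]] 405.8247184233878 [0.04243219 0.         0.         0.         0.        ]
top [[0.029, 0.984, -0.178, 0.255], [-1.0, 0.03, 0.001, -0.027], [0.006, 0.178, 0.984, 1.703], [0.0, 0.0, 0.0, 1.0]] 523.7862853744973 [-0.1194133  0.         0.         0.         0.       ]
wrist [[0.339, -0.893, -0.297, 0.152], [0.941, 0.321, 0.11, 0.663], [-0.003, -0.316, 0.949, 0.373], [0.0, 0.0, 0.0, 1.0]] 293.796734282139 [-0.0520602  0.         0.         0.         0.       ]
```

View pics/scene0.png

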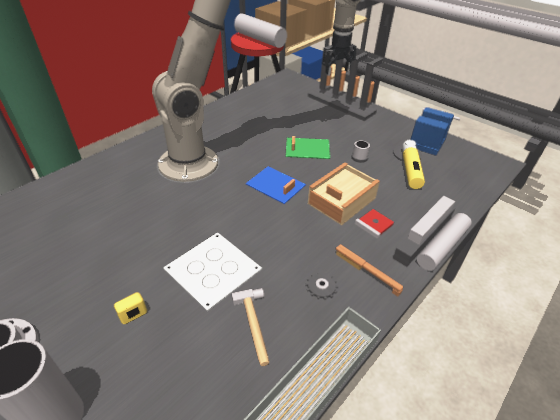

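View pics/top0.png

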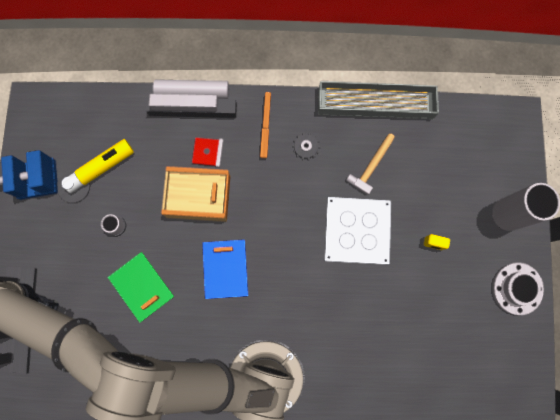

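The lid candidates in the top view are wood in the case at (195,193), blue at (225,268) and green at (140,287). The wooden one, in the case with its rib towards -y at (214,192), fits. The plate is at (358,230). Next I'll get coarse positions and a crop to confirm.

```bash
cat > b.py <<'E'
from h import *
im=cv2.imread('pics/top0.png'); m=optics.camera_model('top')
cv2.imwrite('pics/crop1.png',cv2.resize(im[150:320,90:260],None,fx=3.5,fy=3.5,interpolation=2))
print(onz(m,[[166,168],[227,169],[227,220],[162,217]],.082).round(3))
print('rib',onz(m,[[214,192]],.096).round(3))
print('plate',onz(m,[[328,198],[390,199],[390,264],[326,262]],.008).round(3))
print('blue,sprocket,brush',onz(m,[[204,241],[245,239],[306,158],[265,158]],0).round(3))
E
python3 b.py
```

```text
[[0.65  0.337 0.082]
 [0.653 0.142 0.082]
 [0.489 0.134 0.082]
 [0.492 0.339 0.082]]
rib [[0.574 0.177 0.096]]
plate [[ 0.583 -0.188  0.008]
 [ 0.586 -0.394  0.008]
 [ 0.371 -0.393  0.008]
 [ 0.372 -0.185  0.008]]
blue,sprocket,brush [[ 0.429  0.214  0.   ]
 [ 0.44   0.08   0.   ]
 [ 0.719 -0.113  0.   ]
 [ 0.714  0.024  0.   ]]
```

View pics/crop1.png

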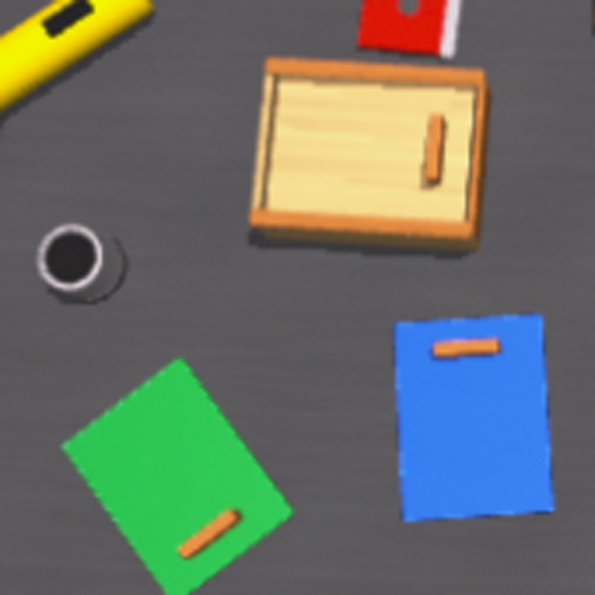

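The crop confirms it: the natural wood board lies inside the case, rib near its -y end, while the blue and green boards are loose decoys. Moving the wrist over the case.

```bash
python3 -c "
from h import *
go([.57,.20,.30],1.6)"
```

```text
offset [-0.4685 -0.2933  0.0036]
ang [-1.700e-03 -2.000e-04 -4.775e-01] q7 -0.083
ang [-3.0000e-04  2.4000e-03  3.5225e+00] q7 -0.083
```

Emit:
drive_tool([
  {"gripper": 0,"offset": [-0.468,-0.293,0.004],"angular": [0,0,-0.478]},
  {"gripper": 0,"offset": [-0.468,-0.293,0.004],"angular": [0,0,-0.478]},
  {"gripper": 0,"offset": [-0.468,-0.293,0.004],"angular": [0,0,-0.478]},
  {"gripper": 0,"offset": [-0.468,-0.293,0.004],"angular": [0,0,-0.478]},
  {"gripper": 0,"offset": [-0.468,-0.293,0.004],"angular": [0,0,-0.478]},
])

```text
t: 0.65
eef_pos: [0.3841, 0.4365, 0.3019]
tool_rot: [-0.0, -0.015, 1.0, -0.0]
contact_force: [0.8, 0.0, -0.0]
gripper_width: 1.006
grasp_force: 0.0
```

```bash
python3 -c "
from h import *
go([.57,.20,.30],1.6)"
```

```text
offset [-0.1788 -0.2419  0.002 ]
ang [-0.0002 -0.0002  0.0005] q7 0.645
ang [ 3.0000e-04 -3.0000e-04 -3.9995e+00] q7 0.645
```

Emit:
drive_tool([
  {"gripper": 0,"offset": [-0.179,-0.242,0.002],"angular": [0,0,0]},
  {"gripper": 0,"offset": [-0.179,-0.242,0.002],"angular": [0,0,0]},
  {"gripper": 0,"offset": [-0.179,-0.242,0.002],"angular": [0,0,0]},
  {"gripper": 0,"offset": [-0.179,-0.242,0.002],"angular": [0,0,0]},
  {"gripper": 0,"offset": [-0.179,-0.242,0.002],"angular": [0,0,0]},
])

```text
t: 1.15
eef_pos: [0.5385, 0.2401, 0.3004]
tool_rot: [-0.0, -0.015, 1.0, 0.0]
contact_force: [1.5, 0.2, -0.9]
gripper_width: 1.002
grasp_force: 0.0
```

Emit:
drive_tool([
  {"gripper": 0,"offset": [0,-0.04,0],"angular": [0,0,0]},
  {"gripper": 0,"offset": [0,-0.04,0],"angular": [0,0,0]},
  {"gripper": 0,"offset": [0,-0.04,0],"angular": [0,0,0]},
])

```text
t: 1.45
eef_pos: [0.539, 0.2008, 0.3003]
tool_rot: [-0.0, -0.014, 1.0, -0.0]
contact_force: [0.3, -0.1, 0.4]
gripper_width: 1.001
grasp_force: 0.0
```

```bash
python3 -c "
from h import *
print(pose()[0]); im,m=snap('wrist','w1.png'); print(np.array(m['cam_to_world']).round(4).tolist())
import json;json.dump({k:(v.tolist() if hasattr(v,'tolist') else v) for k,v in m.items()},open('w1.json','w'))
print(proj(m,[[.571,.238,.082]]))"
```

```text
[0.53895383 0.20080863 0.30027014]
[[-0.0271, -0.9485, -0.3155, 0.4576], [0.9996, -0.0258, -0.0081, 0.1991], [-0.0004, -0.3156, 0.9489, 0.37], [0.0, 0.0, 0.0, 1.0]]
[[315.51200391 228.74125989]]
```

View pics/w1.png

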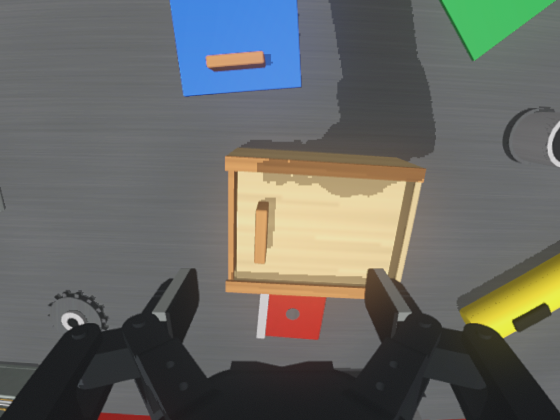

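View w1: the case's rail top corners are at about (227,157), (425,172), (402,298) and (227,290), with the rib's top at (262,232). I'll take a second view for triangulation.

Emit:
drive_tool([
  {"gripper": 0,"offset": [0,-0.1,0.03],"angular": [0,0,0]},
  {"gripper": 0,"offset": [0,-0.1,0.03],"angular": [0,0,0]},
  {"gripper": 0,"offset": [0,-0.1,0.03],"angular": [0,0,0]},
  {"gripper": 0,"offset": [0,-0.1,0.03],"angular": [0,0,0]},
])

```text
t: 1.9
eef_pos: [0.5415, 0.102, 0.27]
tool_rot: [-0.001, -0.014, 1.0, -0.0]
contact_force: [0.2, 0.8, 0.3]
gripper_width: 1.003
grasp_force: 0.0
```

```bash
cat > c.py <<'E'
from h import *
import json
im2,m2=snap('wrist','w2.png'); m1=json.load(open('w1.json')); im1=cv2.imread('pics/w1.png')
json.dump({k:(v.tolist() if hasattr(v,'tolist') else v) for k,v in m2.items()},open('w2.json','w'))
crops=[]
for im,m in((im1,m1),(im2,m2)):
    u,v=proj(m,[[.574,.177,.09]])[0].astype(int); h=cv2.cvtColor(im,cv2.COLOR_BGR2HSV)
    print(u,v,h[v,u],h[v+0,u+30],h[v,u+60])
    # orange = more saturated
    mk=((h[...,0]<16)&(h[...,1]>130)&(h[...,2]>60)).astype(np.uint8)
    n,l,s,c=cv2.connectedComponentsWithStats(mk)
    for i in range(1,n):
        if s[i,4]>150: print(s[i],c[i].round(1))
    crops.append(cv2.resize(im[140:310,max(u-60,0):max(u-60,0)+200],(400*1,340)))
    print('crop origin',max(u-60,0),140)
cv2.imwrite('pics/c2.png',np.hstack(crops))
E
python3 c.py
```

```text
257 232 [ 16 130 218] [ 23  69 236] [ 21  74 237]
[ 226  156  199   26 2398] [332.7 168.7]
[ 227  168  139  172 3625] [286.5 297.2]
[ 97 413  54   7 295] [121.6 416.6]
crop origin 197 140
360 245 [ 15 136 182] [ 22  72 233] [ 21  73 234]
[ 310  161  232  134 3626] [390.7 189.5]
[349 211  25  67 611] [357.6 239.8]
[ 315  297   67   57 1952] [352.3 324.9]
[415 300  84  15 526] [455.6 306.1]
[214 316  19  58 784] [222.8 342.9]
crop origin 300 140
```

View pics/c2.png

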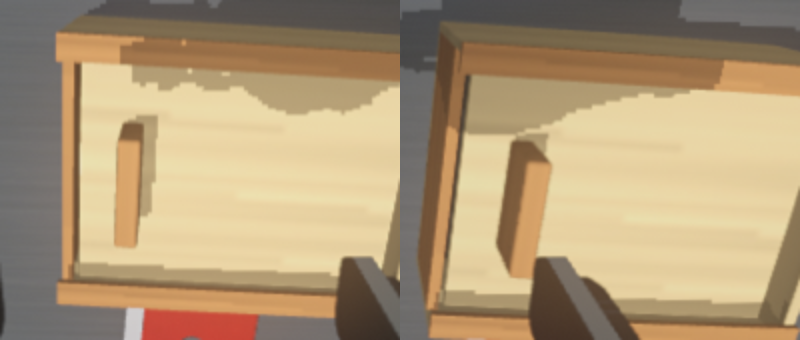

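```bash
cat > d.py <<'E'
from h import *
import json
m1,m2=json.load(open('w1.json')),json.load(open('w2.json'))
a=[[256.5,209.5],[267,209.5],[265.5,263.5],[254.5,263],[226,156.5],[225.5,281]]
b=[[364.5,222.5],[375.5,221.5],[366.5,278.5],[355.5,277.5],[332.5,161.5],[315,297]]
t=tri(m1,a,m2,b); print(t.round(4))
r=(onz(m1,a[:4],.096)+onz(m2,b[:4],.096))/2; print(r.round(4), r.mean(0), np.arctan2(*(r[1]-r[0]+r[2]-r[3])[[1,0]]), np.arctan2(*(r[0]-r[3]+r[1]-r[2])[[1,0]])+np.pi/2)
# case: corners at .082 in view1
c=onz(m1,[[226,156.5],[425,171],[225.5,291.5]],.082); print(c.round(4), np.arctan2(*(c[1]-c[0])[[1,0]]), np.arctan2(*(c[0]-c[2])[[1,0]])+np.pi/2)
E
python3 d.py
```

```text
[[5.482e-01 1.768e-01 9.500e-02 1.900e-03]
 [5.480e-01 1.871e-01 9.340e-02 1.100e-03]
 [6.072e-01 1.862e-01 9.330e-02 2.000e-04]
 [6.056e-01 1.749e-01 9.530e-02 9.000e-04]
 [4.978e-01 1.460e-01 8.190e-02 0.000e+00]
 [6.390e-01 1.402e-01 7.880e-02 1.000e-04]]
[[0.5478 0.1767 0.096 ]
 [0.5471 0.1867 0.096 ]
 [0.6057 0.1858 0.096 ]
 [0.6052 0.1747 0.096 ]] [0.5764446  0.18100329 0.096     ] 1.5798984547512211 4.687724426048076
[[0.4978 0.146  0.082 ]
 [0.5063 0.344  0.082 ]
 [0.6508 0.1403 0.082 ]] 1.5281277030482086 4.675202200364188
```

```bash
python3 -c "
from h import *
go([.5764,.181,.142],1.532)"
```

```text
offset [-0.0371  0.076   0.1285]
ang [ 0.0012 -0.0002  0.0893] q7 1.357
ang [ 3.0000e-04  1.9000e-03 -3.9107e+00] q7 1.357
```

Emit:
drive_tool([
  {"gripper": 0,"offset": [-0.037,0.076,0.06],"angular": [0,0,0.089]},
  {"gripper": 0,"offset": [-0.037,0.076,0.06],"angular": [0,0,0.089]},
  {"gripper": 0,"offset": [-0.037,0.076,0.06],"angular": [0,0,0.089]},
  {"gripper": 0,"offset": [-0.037,0.076,0.1],"angular": [0,0,0.089]},
  {"gripper": 0,"offset": [-0.037,0.076,0.1],"angular": [0,0,0.089]},
])

```text
t: 2.45
eef_pos: [0.5735, 0.1812, 0.1666]
tool_rot: [-0.004, 0.018, 1.0, -0.001]
contact_force: [-1.3, -0.4, -0.1]
gripper_width: 1.003
grasp_force: 0.0
```

```bash
python3 -c "
from h import *
go([.5764,.181,.142],1.532)"
```

```text
offset [-0.0031 -0.      0.0246]
ang [-0.0028 -0.0095  0.0039] q7 1.207
ang [ 0.0149 -0.0044 -3.9961] q7 1.207
```

Emit:
drive_tool([
  {"gripper": 0,"offset": [-0.002,0,0.0285],"angular": [0,0,0.002]},
  {"gripper": 0,"offset": [-0.002,0,0.0285],"angular": [0,0,0.002]},
  {"gripper": 255,"offset": [-0.002,0,0.0285],"angular": [0,0,0.002]},
  {"gripper": 255,"offset": [-0.002,0,0.0285],"angular": [0,0,0.002]},
  {"gripper": 255,"offset": [-0.002,0,0.0285],"angular": [0,0,0.002]},
], grip_force=60)

```text
t: 2.95
eef_pos: [0.5792, 0.1793, 0.1436]
tool_rot: [0.001, 0.021, 1.0, 0.001]
contact_force: [-0.1, -0.2, 1.0]
gripper_width: 0.515
grasp_force: 0.0
```

Emit:
drive_tool([
  {"gripper": 255,"offset": [0,0,0],"angular": [0,0,0]},
  {"gripper": 255,"offset": [0,0,0],"angular": [0,0,0]},
  {"gripper": 255,"offset": [0,0,0],"angular": [0,0,0]},
  {"gripper": 255,"offset": [0,0,0],"angular": [0,0,0]},
])

```text
t: 3.35
eef_pos: [0.5789, 0.1791, 0.1427]
tool_rot: [0.0, 0.021, 1.0, 0.0]
contact_force: [-1.3, 0.2, 6.3]
gripper_width: 0.132
grasp_force: 59.6
```

Emit:
drive_tool([
  {"gripper": 255,"offset": [0,0,-0.006],"angular": [0,0,0]},
  {"gripper": 255,"offset": [0,0,-0.012],"angular": [0,0,0]},
  {"gripper": 255,"offset": [0,0,-0.0125],"angular": [0,0,0]},
  {"gripper": 255,"offset": [0,0,-0.0125],"angular": [0,0,0]},
], grip_force=90)

```text
t: 3.75
eef_pos: [0.5786, 0.179, 0.1546]
tool_rot: [0.0, 0.021, 1.0, 0.0]
contact_force: [0.2, 0.3, -2.2]
gripper_width: 0.122
grasp_force: 87.7
```

```bash
python3 -c "
from h import *
print(pose()[0],pose()[2]['contact_force']); im,m=snap('scene','s1.png'); c=proj(m,[.578,.243,.07])[0].astype(int);print(c)
t=snap('top')[0]
cv2.imwrite('pics/s1c.png',np.hstack([cv2.resize(im[c[1]-45:c[1]+45,c[0]-50:c[0]+50],None,fx=4,fy=4)]))"
```

```text
[0.57856946 0.17896946 0.15455842] [ 0.16440443  0.29482092 -2.1788841 ]
[344 185]
```

View pics/s1c.png

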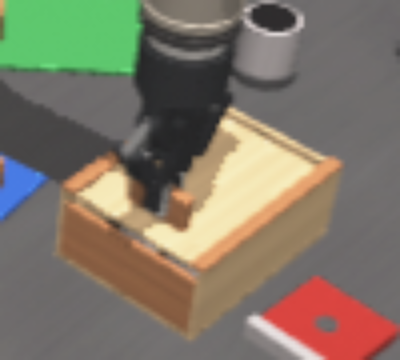

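The dark gap over the lip shows the front is raised, and a contact force of about 2.2 N matches the lid's weight, so the lid is fully held. I'll pull it out along tool -y.

Emit:
drive_tool([
  {"gripper": 255,"offset": [0,-0.02,0],"angular": [0,0,0]},
  {"gripper": 255,"offset": [0,-0.045,0],"angular": [0,0,0]},
  {"gripper": 255,"offset": [0,-0.07,0],"angular": [0,0,0]},
  {"gripper": 255,"offset": [0,-0.095,0],"angular": [0,0,0]},
  {"gripper": 255,"offset": [0,-0.12,0],"angular": [0,0,0]},
])

```text
t: 4.35
eef_pos: [0.5733, 0.0581, 0.1541]
tool_rot: [-0.0, 0.021, 1.0, -0.0]
contact_force: [0.2, 1.3, -0.9]
gripper_width: 0.124
grasp_force: 87.9
```

Emit:
drive_tool([
  {"gripper": 255,"offset": [0,-0.03,0],"angular": [0,0,0]},
  {"gripper": 255,"offset": [0,-0.06,0],"angular": [0,0,0]},
  {"gripper": 255,"offset": [0,-0.1,0],"angular": [0,0,0]},
  {"gripper": 255,"offset": [0,-0.13,0],"angular": [0,0,0]},
  {"gripper": 255,"offset": [0,-0.16,0],"angular": [0,0,0]},
])

```text
t: 4.85
eef_pos: [0.5665, -0.1024, 0.1542]
tool_rot: [-0.0, 0.021, 1.0, -0.0]
contact_force: [0.7, 0.8, -1.3]
gripper_width: 0.122
grasp_force: 87.8
```

Emit:
drive_tool([
  {"gripper": 255,"offset": [0,0,0],"angular": [0,0,0]},
  {"gripper": 255,"offset": [0,0,0],"angular": [0,0,0]},
])

```text
t: 5.05
eef_pos: [0.5666, -0.1016, 0.1542]
tool_rot: [-0.0, 0.022, 1.0, 0.0]
contact_force: [-0.2, 1.3, -1.3]
gripper_width: 0.123
grasp_force: 87.9
```

```bash
python3 -c "
from h import *
print(pose()[0],pose()[2]['contact_force']); im,m=snap('scene','s2.png'); c=proj(m,[.578,.03,.07])[0].astype(int);print(c)
cv2.imwrite('pics/s2c.png',np.hstack([cv2.resize(im[c[1]-65:c[1]+65,c[0]-70:c[0]+70],None,fx=4,fy=4)]))"
```

```text
[ 0.56659987 -0.10160569  0.15416339] [-0.24419742  1.3125623  -1.28993999]
[305 215]
```

View pics/s2c.png

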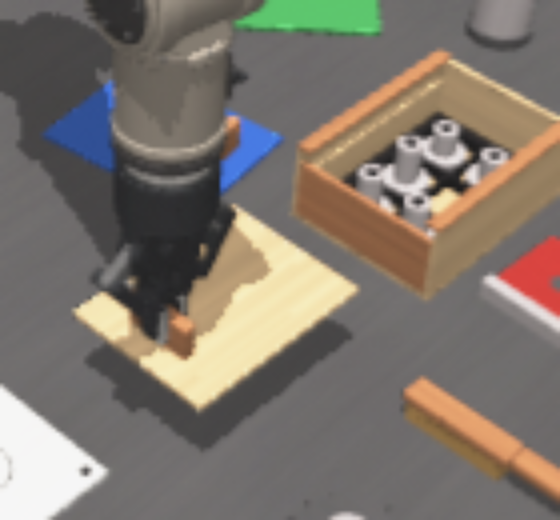

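The lid is level and free, and the case holds five stand-offs with one pocket empty. Lowering the lid.

Emit:
drive_tool([
  {"gripper": 255,"offset": [0,0,0.025],"angular": [0,0,0]},
  {"gripper": 255,"offset": [0,0,0.05],"angular": [0,0,0]},
  {"gripper": 255,"offset": [0,0,0.062],"angular": [0,0,0]},
  {"gripper": 255,"offset": [0,0,0.067],"angular": [0,0,0]},
  {"gripper": 255,"offset": [0,0,0.067],"angular": [0,0,0]},
])

```text
t: 5.6
eef_pos: [0.567, -0.0998, 0.0876]
tool_rot: [-0.0, 0.02, 1.0, 0.0]
contact_force: [1.1, -0.9, -1.4]
gripper_width: 0.12
grasp_force: 88.0
```

Emit:
drive_tool([
  {"gripper": 150,"offset": [0,0,0],"angular": [0,0,0]},
  {"gripper": 60,"offset": [0,0,0],"angular": [0,0,0]},
  {"gripper": 60,"offset": [0,0,0],"angular": [0,0,0]},
  {"gripper": 60,"offset": [0,0,0],"angular": [0,0,0]},
  {"gripper": 60,"offset": [0,0,-0.005],"angular": [0,0,0]},
])

```text
t: 6.1
eef_pos: [0.5666, -0.1007, 0.0922]
tool_rot: [-0.0, 0.021, 1.0, 0.0]
contact_force: [0.1, 0.4, 0.2]
gripper_width: 0.764
grasp_force: 0.0
```

Emit:
drive_tool([
  {"gripper": 60,"offset": [0,0,-0.04],"angular": [0,0,0]},
  {"gripper": 60,"offset": [0,0,-0.08],"angular": [0,0,0]},
  {"gripper": 60,"offset": [0,0,-0.13],"angular": [0,0,0]},
  {"gripper": 60,"offset": [0,0,-0.18],"angular": [0,0,0]},
  {"gripper": 60,"offset": [0,0,-0.18],"angular": [0,0,0]},
])

```text
t: 6.6
eef_pos: [0.5702, -0.1016, 0.2802]
tool_rot: [0.007, 0.021, 1.0, -0.0]
contact_force: [0.4, -0.2, -0.8]
gripper_width: 0.767
grasp_force: 0.0
```

```bash
python3 -c "
from h import *
go([.56,.215,.30],1.532)"
```

```text
offset [ 0.0234  0.3159 -0.0202]
ang [-0.0001  0.017  -0.0048] q7 1.665
ang [2.6700e-02 2.0000e-04 3.9951e+00] q7 1.665
```

Emit:
drive_tool([
  {"gripper": 60,"offset": [0.0,0.3,-0.02],"angular": [0,0.017,0]},
  {"gripper": 60,"offset": [0,0.3,-0.02],"angular": [0,0.017,0]},
  {"gripper": 60,"offset": [0,0.3,-0.02],"angular": [0,0.017,0]},
  {"gripper": 60,"offset": [0,0.3,-0.02],"angular": [0,0.017,0]},
  {"gripper": 60,"offset": [0,0.3,-0.02],"angular": [0,0.017,0]},
])

```text
t: 7.1
eef_pos: [0.5769, 0.1502, 0.2893]
tool_rot: [-0.007, 0.021, 1.0, 0.0]
contact_force: [0.4, 0.7, -0.2]
gripper_width: 0.762
grasp_force: 0.0
```

Emit:
drive_tool([
  {"gripper": 60,"offset": [0,0.04,0],"angular": [0,0,0]},
  {"gripper": 60,"offset": [0,0.04,0],"angular": [0,0,0]},
  {"gripper": 60,"offset": [0,0.04,0],"angular": [0,0,0]},
])

```text
t: 7.4
eef_pos: [0.5786, 0.1894, 0.2887]
tool_rot: [-0.007, 0.02, 1.0, -0.0]
contact_force: [0.5, -1.0, 0.0]
gripper_width: 0.765
grasp_force: 0.0
```

```bash
cat >> h.py <<'E'
import json
def snapj(fn):
    print(pose()[0].round(4)); im,m=snap('wrist',fn+'.png')
    m={k:(np.array(v).tolist() if not np.isscalar(v) else v) for k,v in m.items()}
    json.dump(m,open(fn+'.json','w')); return im,m
def load(fn): return cv2.imread('pics/'+fn+'.png'),json.load(open(fn+'.json'))
E
python3 -c "
from h import *
snapj('w3')"
```

```text
[0.5786 0.1894 0.2887]
```

Emit:
drive_tool([
  {"gripper": 60,"offset": [0,0.08,0],"angular": [0,0,0]},
  {"gripper": 60,"offset": [0,0.08,0],"angular": [0,0,0]},
  {"gripper": 60,"offset": [0,0.08,0],"angular": [0,0,0]},
  {"gripper": 60,"offset": [0,0.08,0],"angular": [0,0,0]},
])

```text
t: 7.85
eef_pos: [0.5826, 0.2669, 0.2888]
tool_rot: [-0.007, 0.022, 1.0, -0.0]
contact_force: [-0.3, -0.9, -0.2]
gripper_width: 0.76
grasp_force: 0.0
```

```bash
python3 -c "
from h import *
im,m=snapj('w4');im3,m3=load('w3')
A=[]
for i,mm in((im3,m3),(im,m)):
    u,v=proj(mm,[.578,.243,.05])[0].astype(int);u0=max(0,u-100);v0=max(0,v-75);print(u0,v0)
    A.append(cv2.resize(i[v0:v0+150,u0:u0+200],(800,600))[:, :800])
cv2.imwrite('pics/c4.png',cv2.resize(np.vstack(A),(533,800))) if 0 else cv2.imwrite('pics/c4.png',cv2.resize(np.hstack(A),(800,300)))
"
```

```text
[0.5826 0.2669 0.2888]
230 118
159 117
```

View pics/c4.png

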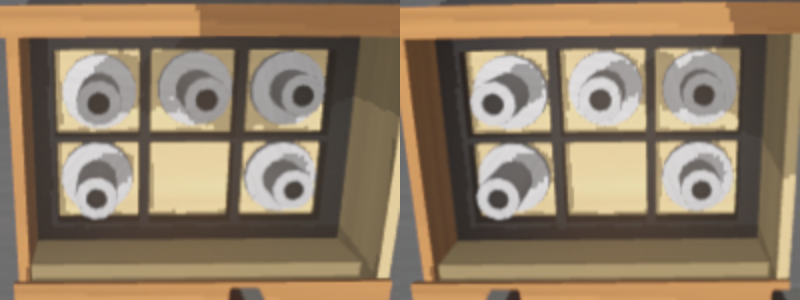

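c4 shows five stand-offs with dark top holes. In crop pixels (view 3) they are at (98,103), (207,99), (304,96), (97,198) and (294,190); the middle pocket of the lower row is empty. I'll triangulate the hole centres to get heights.

```bash
cat > e.py <<'E'
from h import *
def hole(im,p,w=7):
    u,v=int(round(p[0])),int(round(p[1])); s=6
    g=cv2.cvtColor(im,cv2.COLOR_BGR2GRAY)[v-w:v+w+1,u-w:u+w+1]; g=cv2.resize(g,None,fx=s,fy=s,interpolation=cv2.INTER_CUBIC)
    lo=g[w*s-6:w*s+12,w*s-6:w*s+12].min(); 
    n,l,st,c=cv2.connectedComponentsWithStats((g<(lo+(45))).astype(np.uint8))
    k=l[w*s+s//2,w*s+s//2]
    return (c[k]+.5)/s-.5+[u-w,v-w], st[k,4]/s/s, lo
def run():
    i3,m3=load('w3');i4,m4=load('w4')
    a=np.array([[98,103],[207,99],[304,96],[97,198],[294,190]])/2+[230,118]
    b=np.array([[92,104],[200,99],[304,95],[97,199],[302,189]])/2+[159,117]
    A=[hole(i3,p) for p in a];B=[hole(i4,p) for p in b]
    print([(x[0].round(1).tolist(),round(x[1]),int(x[2])) for x in A+B])
    t=tri(m3,[x[0] for x in A],m4,[x[0] for x in B]); 
    ex=np.array([np.cos(1.532),np.sin(1.532)]);ey=np.array([-ex[1],ex[0]])
    d=t[:,:2]-[.5788,.2427]
    print(np.c_[t,d@ex,d@ey].round(4))
run()
E
python3 e.py
```

```text
[([278.8, 169.4], 95, 64), ([332.9, 167.6], 94, 65), ([381.1, 165.5], 85, 53), ([277.8, 217.0], 70, 71), ([376.4, 212.7], 58, 60), ([205.0, 168.7], 77, 68), ([258.7, 166.5], 85, 82), ([310.5, 164.1], 87, 65), ([207.7, 216.2], 67, 65), ([309.3, 211.7], 63, 68)]
[[ 5.485e-01  1.882e-01  5.340e-02  0.000e+00 -5.560e-02  2.820e-02]
 [ 5.488e-01  2.447e-01  5.340e-02  0.000e+00  9.000e-04  3.010e-02]
 [ 5.506e-01  3.000e-01  3.990e-02  1.000e-04  5.610e-02  3.040e-02]
 [ 6.009e-01  1.849e-01  5.360e-02  0.000e+00 -5.690e-02 -2.440e-02]
 [ 6.048e-01  2.979e-01  3.980e-02  0.000e+00  5.620e-02 -2.390e-02]]
```

Heights of 53.5 mm identify three long ones: (.5485,.1882), (.5488,.2447) and (.6009,.1849). The two at z = 40 mm are short and stay. I'll pick the first.

```bash
python3 -c "
from h import *
go([.5485,.1882,.18],1.532)"
```

```text
offset [ 0.0294 -0.0789  0.1094]
ang [-0.002  -0.017  -0.0075] q7 1.032
ang [-2.6700e-02  3.1000e-03  3.9924e+00] q7 1.032
```

Emit:
drive_tool([
  {"gripper": 147,"offset": [0.029,-0.079,0.109],"angular": [0,-0.017,-0.007]},
  {"gripper": 147,"offset": [0.029,-0.079,0.109],"angular": [0,-0.017,-0.007]},
  {"gripper": 147,"offset": [0.029,-0.079,0.109],"angular": [0,-0.017,-0.007]},
  {"gripper": 147,"offset": [0.029,-0.079,0.109],"angular": [0,-0.017,-0.007]},
  {"gripper": 147,"offset": [0.029,-0.079,0.109],"angular": [0,-0.017,-0.007]},
])

```text
t: 8.4
eef_pos: [0.549, 0.1884, 0.1806]
tool_rot: [-0.0, 0.02, 1.0, -0.0]
contact_force: [0.6, 0.4, 1.1]
gripper_width: 0.422
grasp_force: 0.0
```

```bash
python3 -c "
from h import *
go([.5485,.1882,.099],1.532)"
```

```text
offset [ 0.0005 -0.0002  0.0816]
ang [-0.0011 -0.0003 -0.0017] q7 1.125
ang [-5.0000e-04  1.8000e-03  3.9983e+00] q7 1.125
```

Emit:
drive_tool([
  {"gripper": 147,"offset": [0,0,0.04],"angular": [0,0,0]},
  {"gripper": 147,"offset": [0,0,0.065],"angular": [0,0,0]},
  {"gripper": 147,"offset": [0,0,0.081],"angular": [0,0,0]},
  {"gripper": 147,"offset": [0,0,0.081],"angular": [0,0,0]},
  {"gripper": 255,"offset": [0,0,0.081],"angular": [0,0,0]},
], grip_force=40)

```text
t: 8.9
eef_pos: [0.5499, 0.1905, 0.1009]
tool_rot: [0.001, 0.018, 1.0, -0.0]
contact_force: [-2.1, -11.4, 5.8]
gripper_width: 0.27
grasp_force: 24.8
```

Emit:
drive_tool([
  {"gripper": 255,"offset": [0,0,0],"angular": [0,0,0]},
  {"gripper": 255,"offset": [0,0,0],"angular": [0,0,0]},
  {"gripper": 255,"offset": [0,0,0],"angular": [0,0,0]},
])

```text
t: 9.2
eef_pos: [0.5499, 0.1901, 0.1009]
tool_rot: [0.001, 0.019, 1.0, 0.0]
contact_force: [0.8, -4.8, 5.3]
gripper_width: 0.263
grasp_force: 40.3
```

Emit:
drive_tool([
  {"gripper": 255,"offset": [0,0,-0.03],"angular": [0,0,0]},
  {"gripper": 255,"offset": [0,0,-0.07],"angular": [0,0,0]},
  {"gripper": 255,"offset": [0,0,-0.12],"angular": [0,0,0]},
  {"gripper": 255,"offset": [0,0,-0.16],"angular": [0,0,0]},
  {"gripper": 255,"offset": [0,0,-0.16],"angular": [0,0,0]},
])

```text
t: 9.7
eef_pos: [0.5513, 0.1929, 0.2662]
tool_rot: [0.005, 0.018, 1.0, 0.003]
contact_force: [1.0, 0.7, -0.9]
gripper_width: 0.269
grasp_force: 39.6
```

```bash
python3 -c "
from h import *
go([.50,-.33,.27],1.532)"
```

```text
offset [ 0.0326 -0.5243 -0.0077]
ang [0.0086 0.0133 0.0041] q7 1.12
ang [-0.0209  0.0134 -3.9958] q7 1.12
```

Emit:
drive_tool([
  {"gripper": 255,"offset": [0.083,-0.45,-0.008],"angular": [0.009,0.013,0]},
  {"gripper": 255,"offset": [0.083,-0.45,-0.008],"angular": [0.009,0.013,0]},
  {"gripper": 255,"offset": [0.083,-0.45,-0.008],"angular": [0.009,0.013,0]},
  {"gripper": 255,"offset": [0.083,-0.45,-0.008],"angular": [0.009,0.013,0]},
  {"gripper": 255,"offset": [0.083,-0.45,-0.008],"angular": [0.009,0.013,0]},
])

```text
t: 10.2
eef_pos: [0.4934, -0.0542, 0.2634]
tool_rot: [-0.005, 0.018, 1.0, -0.003]
contact_force: [1.5, -0.6, -1.6]
gripper_width: 0.267
grasp_force: 39.7
```

```bash
python3 -c "
from h import *
go([.50,-.25,.27],1.532)"
```

```text
offset [-0.0134 -0.1955 -0.0055]
ang [-0.0079 -0.013   0.0048] q7 1.562
ang [ 0.0205 -0.0124 -3.9952] q7 1.562
```

Emit:
drive_tool([
  {"gripper": 255,"offset": [-0.013,-0.195,-0.006],"angular": [-0.008,-0.013,0.005]},
  {"gripper": 255,"offset": [-0.013,-0.195,-0.006],"angular": [-0.008,-0.013,0.005]},
  {"gripper": 255,"offset": [-0.013,-0.195,-0.006],"angular": [-0.008,-0.013,0.005]},
  {"gripper": 255,"offset": [-0.013,-0.195,-0.006],"angular": [-0.008,-0.013,0.005]},
  {"gripper": 255,"offset": [-0.013,-0.195,-0.006],"angular": [-0.008,-0.013,0.005]},
])

```text
t: 10.7
eef_pos: [0.499, -0.2554, 0.2711]
tool_rot: [0.0, 0.025, 1.0, -0.002]
contact_force: [0.3, 0.9, -1.5]
gripper_width: 0.264
grasp_force: 39.8
```

```bash
python3 -c "
from h import *
snapj('w5')"
```

```text
[ 0.499  -0.2554  0.2711]
```

Emit:
drive_tool([
  {"gripper": 255,"offset": [0,-0.08,0],"angular": [0,0,0]},
  {"gripper": 255,"offset": [0,-0.08,0],"angular": [0,0,0]},
  {"gripper": 255,"offset": [0,-0.08,0],"angular": [0,0,0]},
  {"gripper": 255,"offset": [0,-0.08,0],"angular": [0,0,0]},
])

```text
t: 11.15
eef_pos: [0.4974, -0.327, 0.2703]
tool_rot: [-0.0, 0.02, 1.0, 0.0]
contact_force: [-0.2, 0.3, -1.4]
gripper_width: 0.266
grasp_force: 39.9
```

```bash
python3 -c "
from h import *
im,m=snapj('w6');i5,m5=load('w5'); cv2.imwrite('pics/c6.png',cv2.resize(np.hstack([i5,im]),(800,300)))
print(proj(m5,[.478,-.29,.008]),proj(m,[.478,-.29,.008]))"
```

```text
[ 0.4974 -0.327   0.2703]
[[250.9584582  171.28644711]] [[312.66393009 170.45547918]]
```

View pics/c6.png

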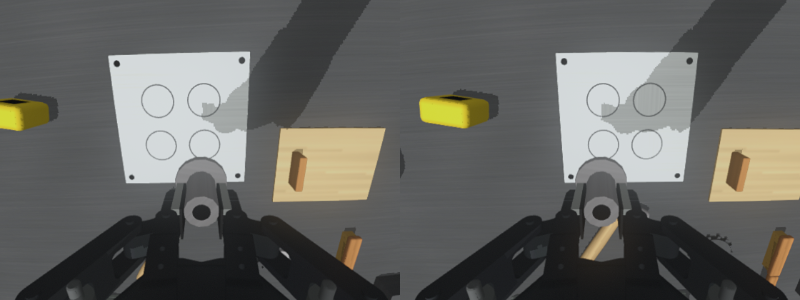

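c6 shows four rings: left-panel centres at about (157,100), (204,99), (161,145) and (204,144). The lid lies flat at (330,165). Fitting ellipses now.

```bash
cat > f.py <<'E'
from h import *
C={'w5':np.array([[157,100],[204,99],[161,145],[204,144]])*1.4,'w6':np.array([[202-400+400-0,100]])*1.4}
C['w6']=(np.array([[602,100],[649,99],[603,145],[647,144]])-[400,0])*1.4
E={}
for k,c in C.items():
    im,m=load(k); g=cv2.resize(cv2.cvtColor(im,6),None,fx=3,fy=3,interpolation=cv2.INTER_CUBIC)
    th=cv2.adaptiveThreshold(g,255,0,cv2.THRESH_BINARY_INV,41,12); out=[]
    cs,_=cv2.findContours(th,cv2.RETR_LIST,cv2.CHAIN_APPROX_NONE)
    for p in c:
        L=[]
        for q in cs:
            if len(q)<150: continue
            (x,y),(a,b),_=cv2.fitEllipse(q)
            if 85<a<160 and 85<b<160 and np.hypot(x/3-p[0],y/3-p[1])<12: L.append((x/3-.33,y/3-.33,a/3,b/3))
        print(k,p.round(),np.round(L,1).tolist()); out.append(np.mean(L,0)[:2] if L else [np.nan]*2)
    E[k]=out
m5,m6=load('w5')[1],load('w6')[1]
ok=[i for i in range(4) if not np.isnan(E['w5'][i]+E['w6'][i]).any()]
print(ok,tri(m5,[E['w5'][i] for i in ok],m6,[E['w6'][i] for i in ok]).round(4))
print(onz(m5,E['w5'],.008).round(4),onz(m6,E['w6'],.008).round(4))
E
python3 f.py
```

```text
w5 [220. 140.] [[220.2, 141.2, 41.8, 44.4], [220.2, 141.1, 45.8, 48.7]]
w5 [286. 139.] [[285.0, 139.5, 43.2, 43.5], [285.0, 140.0, 46.9, 48.9]]
w5 [225. 203.] [[225.3, 203.1, 37.7, 40.5], [225.3, 203.0, 41.5, 44.6]]
w5 [286. 202.] [[286.0, 201.9, 38.2, 40.4]]
w6 [283. 140.] [[283.9, 139.7, 43.2, 43.9]]
w6 [349. 139.] [[348.9, 139.3, 41.8, 44.9], [348.3, 138.9, 47.7, 48.7]]
w6 [284. 203.] [[284.3, 202.0, 38.1, 40.6]]
w6 [346. 202.] [[345.3, 201.7, 37.5, 40.8], [345.2, 201.4, 42.1, 44.8]]
[0, 1, 2, 3] [[ 4.425e-01 -3.215e-01  7.900e-03  0.000e+00]
 [ 4.447e-01 -2.495e-01  6.200e-03  2.000e-04]
 [ 5.144e-01 -3.236e-01  7.700e-03  2.000e-04]
 [ 5.166e-01 -2.516e-01  7.400e-03  0.000e+00]]
[[ 0.4425 -0.3215  0.008 ]
 [ 0.4447 -0.2495  0.008 ]
 [ 0.5144 -0.3236  0.008 ]
 [ 0.5164 -0.2516  0.008 ]] [[ 0.4425 -0.3215  0.008 ]
 [ 0.4445 -0.2499  0.008 ]
 [ 0.5142 -0.3236  0.008 ]
 [ 0.5164 -0.2518  0.008 ]]
```

```bash
python3 -c "
from h import *
go([.515,-.3236,.1035],1.532)"
```

```text
offset [-0.0172  0.003   0.1669]
ang [ 0.0017 -0.0007  0.0011] q7 2.129
ang [ 1.2000e-03  2.6000e-03 -3.9989e+00] q7 2.129
```

Emit:
drive_tool([
  {"gripper": 255,"offset": [-0.0172,0.003,0.04],"angular": [0,0,0]},
  {"gripper": 255,"offset": [-0.0172,0.003,0.09],"angular": [0,0,0]},
  {"gripper": 255,"offset": [-0.0172,0.003,0.135],"angular": [0,0,0]},
  {"gripper": 255,"offset": [-0.0172,0.003,0.155],"angular": [0,0,0]},
  {"gripper": 255,"offset": [-0.0172,0.003,0.155],"angular": [0,0,0]},
])

```text
t: 11.7
eef_pos: [0.5133, -0.3224, 0.1126]
tool_rot: [-0.003, 0.018, 1.0, 0.002]
contact_force: [0.1, 0.7, -0.8]
gripper_width: 0.272
grasp_force: 39.9
```

```bash
python3 -c "
from h import *
go([.515,-.3236,.1035],1.532)"
```

```text
offset [-0.0018 -0.0011  0.0091]
ang [ 0.0047 -0.0077  0.0023] q7 2.172
ang [ 0.0121  0.0074 -3.9976] q7 2.172
```

Emit:
drive_tool([
  {"gripper": 255,"offset": [-0.001,-0.001,0.005],"angular": [0,0,0]},
  {"gripper": 255,"offset": [-0.001,-0.001,0.009],"angular": [0,0,0]},
  {"gripper": 255,"offset": [-0.001,-0.001,0.009],"angular": [0,0,0]},
  {"gripper": 255,"offset": [-0.001,-0.001,0.009],"angular": [0,0,0]},
])

```text
t: 12.1
eef_pos: [0.5159, -0.3275, 0.1081]
tool_rot: [0.001, 0.02, 1.0, -0.001]
contact_force: [0.4, -0.6, -0.8]
gripper_width: 0.264
grasp_force: 39.9
```

Emit:
drive_tool([
  {"gripper": 255,"offset": [0.001,0.0035,0.003],"angular": [0,0,0]},
  {"gripper": 255,"offset": [0.001,0.0035,0.0045],"angular": [0,0,0]},
  {"gripper": 255,"offset": [0.001,0.0035,0.0045],"angular": [0,0,0]},
  {"gripper": 255,"offset": [0.001,0.0035,0.0045],"angular": [0,0,0]},
])

```text
t: 12.5
eef_pos: [0.5146, -0.3234, 0.1029]
tool_rot: [0.0, 0.02, 1.0, -0.0]
contact_force: [-1.0, 2.0, 4.3]
gripper_width: 0.266
grasp_force: 40.1
```

Contact at the expected height. I'll release and rise.

Emit:
drive_tool([
  {"gripper": 140,"offset": [0,0,0],"angular": [0,0,0]},
  {"gripper": 140,"offset": [0,0,0],"angular": [0,0,0]},
  {"gripper": 140,"offset": [0,0,0],"angular": [0,0,0]},
  {"gripper": 140,"offset": [0,0,-0.03],"angular": [0,0,0]},
  {"gripper": 140,"offset": [0,0,-0.07],"angular": [0,0,0]},
])

```text
t: 13.0
eef_pos: [0.5133, -0.3232, 0.1713]
tool_rot: [-0.002, 0.02, 1.0, 0.0]
contact_force: [0.6, -0.4, 0.3]
gripper_width: 0.448
grasp_force: 0.0
```

Emit:
drive_tool([
  {"gripper": 140,"offset": [0,0,-0.04],"angular": [0,0,0]},
  {"gripper": 140,"offset": [0,0,-0.09],"angular": [0,0,0]},
  {"gripper": 140,"offset": [0,0,-0.1],"angular": [0,0,0]},
  {"gripper": 140,"offset": [0,0,-0.1],"angular": [0,0,0]},
])

```text
t: 13.4
eef_pos: [0.5154, -0.3245, 0.2749]
tool_rot: [0.002, 0.02, 1.0, -0.001]
contact_force: [-0.0, -0.4, -0.2]
gripper_width: 0.455
grasp_force: 0.0
```

```bash
python3 -c "
from h import *
snapj('w7'); go([.575,.20,.28],1.532)"
```

```text
[ 0.5154 -0.3245  0.2749]
offset [-0.0393  0.5258 -0.0078]
ang [-0.0013  0.0014 -0.0019] q7 2.114
ang [2.1000e-03 2.0000e-03 3.9981e+00] q7 2.114
```

Emit:
drive_tool([
  {"gripper": 140,"offset": [-0.039,0.526,-0.008],"angular": [0,0,0]},
  {"gripper": 140,"offset": [-0.039,0.526,-0.008],"angular": [0,0,0]},
  {"gripper": 140,"offset": [-0.039,0.526,-0.008],"angular": [0,0,0]},
  {"gripper": 140,"offset": [-0.039,0.526,-0.008],"angular": [0,0,0]},
  {"gripper": 140,"offset": [-0.039,0.526,-0.008],"angular": [0,0,0]},
])

```text
t: 13.95
eef_pos: [0.5418, -0.0733, 0.2738]
tool_rot: [-0.002, 0.02, 1.0, -0.0]
contact_force: [1.0, 0.2, 0.0]
gripper_width: 0.453
grasp_force: 0.0
```

Emit:
drive_tool([
  {"gripper": 140,"offset": [-0.019,0.28,0],"angular": [0,0,0]},
  {"gripper": 140,"offset": [-0.019,0.28,0],"angular": [0,0,0]},
  {"gripper": 140,"offset": [-0.019,0.28,0],"angular": [0,0,0]},
  {"gripper": 140,"offset": [-0.019,0.28,0],"angular": [0,0,0]},
  {"gripper": 140,"offset": [-0.019,0.28,0],"angular": [0,0,0]},
])

```text
t: 14.45
eef_pos: [0.5688, 0.1749, 0.2734]
tool_rot: [-0.002, 0.02, 1.0, -0.001]
contact_force: [0.7, -0.4, -0.2]
gripper_width: 0.453
grasp_force: 0.0
```

Emit:
drive_tool([
  {"gripper": 140,"offset": [0,0.02,0],"angular": [0,0,0]},
  {"gripper": 140,"offset": [0,0.02,0],"angular": [0,0,0]},
  {"gripper": 140,"offset": [0,0.02,0],"angular": [0,0,0]},
])

```text
t: 14.75
eef_pos: [0.5699, 0.1925, 0.2737]
tool_rot: [-0.002, 0.02, 1.0, -0.002]
contact_force: [0.8, -0.3, -0.2]
gripper_width: 0.451
grasp_force: 0.0
```

```bash
cat > g.py <<'E'
import sys
from h import *
fn=sys.argv[1]
src=open('e.py').read().replace('\nrun()','\n'); exec(src)
im,m=snapj(fn)
P=np.array([[.5485,.1882,.0535],[.5488,.2447,.0535],[.5506,.30,.04],[.6009,.1849,.0535],[.6048,.2979,.04]])
for X in P:
    h=hole(im,proj(m,X)[0]); print(X,proj(m,X)[0].round(1),h[0].round(1),round(h[1]),int(h[2]),onz(m,[h[0]],X[2])[0].round(4))
E
python3 g.py w8; python3 -c "
from h import *
go([.5488,.2447,.18],1.532);go([.6009,.1849,.18],1.532)"
```

```text
[0.5699 0.1925 0.2737]
[0.5485 0.1882 0.0535] [276.6 178.2] [277. 178.] 225 215 [0.5483 0.1886 0.0535]
[0.5488 0.2447 0.0535] [332.9 176.4] [333.1 176.4] 103 69 [0.5488 0.2448 0.0535]
[0.5506 0.3    0.04  ] [383.4 173.7] [383.3 173.7] 92 57 [0.5505 0.3    0.04  ]
[0.6009 0.1849 0.0535] [275.7 227.1] [275.6 227.2] 75 70 [0.6009 0.1848 0.0535]
[0.6048 0.2979 0.04  ] [378.2 222.2] [378.1 222.1] 66 67 [0.6046 0.2978 0.04  ]
offset [0.0235 0.0527 0.0941]
ang [-0.0039 -0.0033 -0.0038] q7 1.146
ang [-0.0052  0.0062  3.9962] q7 1.146
offset [-0.0311 -0.0049  0.0942]
ang [-0.0039 -0.0033 -0.0038] q7 1.146
ang [-0.0052  0.0062  3.9962] q7 1.146<string>:6: RuntimeWarning: overflow encountered in scalar add
```

Nothing in the case has moved. Picking the second at (.5488,.2447).

Emit:
drive_tool([
  {"gripper": 147,"offset": [0.0235,0.0527,0.094],"angular": [-0.004,-0.003,-0.004]},
  {"gripper": 147,"offset": [0.0235,0.0527,0.094],"angular": [-0.004,-0.003,-0.004]},
  {"gripper": 147,"offset": [0.0235,0.0527,0.094],"angular": [-0.004,-0.003,-0.004]},
  {"gripper": 147,"offset": [0.0235,0.0527,0.094],"angular": [-0.004,-0.003,-0.004]},
  {"gripper": 147,"offset": [0.0235,0.0527,0.094],"angular": [-0.004,-0.003,-0.004]},
])

```text
t: 15.3
eef_pos: [0.5508, 0.2447, 0.183]
tool_rot: [0.002, 0.02, 1.0, 0.001]
contact_force: [0.8, 0.1, 1.4]
gripper_width: 0.423
grasp_force: 0.0
```

```bash
python3 -c "
from h import *
go([.5488,.2447,.10],1.532)"
```

```text
offset [ 0.0023 -0.0002  0.083 ]
ang [ 0.0024  0.0051 -0.0012] q7 1.059
ang [ 8.0000e-03 -3.7000e-03  3.9988e+00] q7 1.059
```

Emit:
drive_tool([
  {"gripper": 147,"offset": [0.001,0,0.04],"angular": [0,0,0]},
  {"gripper": 147,"offset": [0.001,0,0.065],"angular": [0,0,0]},
  {"gripper": 147,"offset": [0.001,0,0.082],"angular": [0,0,0]},
  {"gripper": 147,"offset": [0.001,0,0.082],"angular": [0,0,0]},
  {"gripper": 255,"offset": [0.001,0,0.082],"angular": [0,0,0]},
])

```text
t: 15.8
eef_pos: [0.5502, 0.2457, 0.1017]
tool_rot: [0.002, 0.02, 1.0, 0.001]
contact_force: [-1.4, -5.5, 7.2]
gripper_width: 0.271
grasp_force: 26.0
```

Emit:
drive_tool([
  {"gripper": 255,"offset": [0,0,0],"angular": [0,0,0]},
  {"gripper": 255,"offset": [0,0,0],"angular": [0,0,0]},
  {"gripper": 255,"offset": [0,0,0],"angular": [0,0,0]},
])

```text
t: 16.1
eef_pos: [0.5502, 0.2458, 0.1017]
tool_rot: [0.003, 0.019, 1.0, 0.001]
contact_force: [0.5, -5.8, 6.9]
gripper_width: 0.267
grasp_force: 40.2
```

Emit:
drive_tool([
  {"gripper": 255,"offset": [0,0,-0.03],"angular": [0,0,0]},
  {"gripper": 255,"offset": [0,0,-0.07],"angular": [0,0,0]},
  {"gripper": 255,"offset": [0,0,-0.12],"angular": [0,0,0]},
  {"gripper": 255,"offset": [0,0,-0.16],"angular": [0,0,0]},
  {"gripper": 255,"offset": [0,0,-0.16],"angular": [0,0,0]},
])

```text
t: 16.6
eef_pos: [0.551, 0.2485, 0.2671]
tool_rot: [0.006, 0.018, 1.0, 0.005]
contact_force: [0.7, -0.4, -1.3]
gripper_width: 0.263
grasp_force: 40.1
```

```bash
python3 -c "
from h import *
go([.4455,-.2497,.26],1.532)"
```

```text
offset [ 0.0871 -0.5018  0.0011]
ang [0.0126 0.0162 0.0025] q7 1.049
ang [-0.0255  0.0197 -3.9974] q7 1.049
```

Emit:
drive_tool([
  {"gripper": 255,"offset": [0.087,-0.502,0],"angular": [0.01,0.014,0.002]},
  {"gripper": 255,"offset": [0.087,-0.502,0],"angular": [0.01,0.014,0.002]},
  {"gripper": 255,"offset": [0.087,-0.502,0],"angular": [0.01,0.014,0.002]},
  {"gripper": 255,"offset": [0.087,-0.502,0],"angular": [0.01,0.014,0.002]},
  {"gripper": 255,"offset": [0.087,-0.502,0],"angular": [0.01,0.014,0.002]},
])

```text
t: 17.1
eef_pos: [0.4954, 0.0007, 0.259]
tool_rot: [-0.004, 0.019, 1.0, -0.002]
contact_force: [1.2, 0.7, -1.0]
gripper_width: 0.268
grasp_force: 40.1
```

```bash
python3 -c "
from h import *
go([.4455,-.2497,.13],1.532)"
```

```text
offset [ 0.0394 -0.2515  0.1306]
ang [-0.0061 -0.0108  0.0013] q7 1.458
ang [ 0.0169 -0.0096 -3.9986] q7 1.458
```

Emit:
drive_tool([
  {"gripper": 255,"offset": [0.039,-0.252,0],"angular": [-0.006,-0.011,0]},
  {"gripper": 255,"offset": [0.039,-0.252,0],"angular": [-0.006,-0.011,0]},
  {"gripper": 255,"offset": [0.039,-0.252,0],"angular": [-0.006,-0.011,0]},
  {"gripper": 255,"offset": [0.039,-0.252,0],"angular": [-0.006,-0.011,0]},
  {"gripper": 255,"offset": [0.039,-0.252,0.02],"angular": [-0.006,-0.011,0]},
])

```text
t: 17.6
eef_pos: [0.4496, -0.2427, 0.2453]
tool_rot: [0.002, 0.019, 1.0, -0.001]
contact_force: [1.0, 0.0, -0.5]
gripper_width: 0.266
grasp_force: 40.1
```

```bash
python3 -c "
from h import *
go([.4455,-.2497,.12],1.532)"
```

```text
offset [ 0.0045 -0.0069  0.1253]
ang [-0.0021  0.0063  0.0005] q7 2.023
ang [-9.9000e-03 -3.2000e-03 -3.9995e+00] q7 2.023
```

Emit:
drive_tool([
  {"gripper": 255,"offset": [0.001,0,0.05],"angular": [0,0,0]},
  {"gripper": 255,"offset": [0.001,0,0.1],"angular": [0,0,0]},
  {"gripper": 255,"offset": [0.001,0,0.12],"angular": [0,0,0]},
  {"gripper": 255,"offset": [0.001,0,0.12],"angular": [0,0,0]},
  {"gripper": 255,"offset": [0.001,0,0.12],"angular": [0,0,0]},
])

```text
t: 18.1
eef_pos: [0.4484, -0.2405, 0.1241]
tool_rot: [-0.0, 0.019, 1.0, -0.0]
contact_force: [-0.2, -0.7, -1.2]
gripper_width: 0.264
grasp_force: 40.1
```

```bash
python3 -c "
from h import *
go([.4455,-.2497,.1045],1.532)"
```

```text
offset [ 0.0025 -0.0093  0.0196]
ang [-0.0008  0.      0.0004] q7 2.104
ang [-0.0000e+00 -1.3000e-03 -3.9996e+00] q7 2.104
```

Emit:
drive_tool([
  {"gripper": 255,"offset": [0.0025,-0.009,0.008],"angular": [0,0,0]},
  {"gripper": 255,"offset": [0.0025,-0.009,0.012],"angular": [0,0,0]},
  {"gripper": 255,"offset": [0.0025,-0.009,0.017],"angular": [0,0,0]},
  {"gripper": 255,"offset": [0.0025,-0.009,0.0195],"angular": [0,0,0]},
  {"gripper": 255,"offset": [0.0025,-0.009,0.0195],"angular": [0,0,0]},
])

```text
t: 18.6
eef_pos: [0.4452, -0.2493, 0.1041]
tool_rot: [-0.0, 0.019, 1.0, -0.0]
contact_force: [0.6, 0.4, -1.4]
gripper_width: 0.265
grasp_force: 40.1
```

Emit:
drive_tool([
  {"gripper": 255,"offset": [0,0,0.0008],"angular": [0,0,0]},
  {"gripper": 140,"offset": [0,0,0.0008],"angular": [0,0,0]},
  {"gripper": 140,"offset": [0,0,0.0008],"angular": [0,0,0]},
  {"gripper": 140,"offset": [0,0,0.0008],"angular": [0,0,0]},
  {"gripper": 140,"offset": [0,0,-0.03],"angular": [0,0,0]},
])

```text
t: 19.1
eef_pos: [0.4435, -0.2485, 0.1321]
tool_rot: [-0.003, 0.019, 1.0, 0.001]
contact_force: [0.3, 0.6, 0.9]
gripper_width: 0.452
grasp_force: 0.0
```

Emit:
drive_tool([
  {"gripper": 140,"offset": [0,0,-0.04],"angular": [0,0,0]},
  {"gripper": 140,"offset": [0,0,-0.09],"angular": [0,0,0]},
  {"gripper": 140,"offset": [0,0,-0.14],"angular": [0,0,0]},
  {"gripper": 140,"offset": [0,0,-0.14],"angular": [0,0,0]},
])

```text
t: 19.5
eef_pos: [0.4481, -0.2512, 0.281]
tool_rot: [0.006, 0.02, 1.0, -0.002]
contact_force: [0.1, -0.6, -0.6]
gripper_width: 0.449
grasp_force: 0.0
```

```bash
python3 -c "
from h import *
snapj('w9'); go([.575,.18,.28],1.532)"
```

```text
[ 0.4481 -0.2512  0.281 ]
offset [-0.1114  0.4349 -0.0023]
ang [-0.0032  0.0096  0.0001] q7 2.025
ang [-0.0151 -0.0051 -3.9999] q7 2.025
```

Emit:
drive_tool([
  {"gripper": 140,"offset": [-0.111,0.435,-0.002],"angular": [-0.002,0.006,0]},
  {"gripper": 140,"offset": [-0.111,0.435,-0.002],"angular": [-0.002,0.006,0]},
  {"gripper": 140,"offset": [-0.111,0.435,-0.002],"angular": [-0.002,0.006,0]},
  {"gripper": 140,"offset": [-0.111,0.435,-0.002],"angular": [-0.002,0.006,0]},
  {"gripper": 140,"offset": [-0.111,0.435,-0.002],"angular": [-0.002,0.006,0]},
])

```text
t: 20.05
eef_pos: [0.5159, -0.0078, 0.2742]
tool_rot: [-0.003, 0.019, 1.0, 0.0]
contact_force: [1.4, 0.3, 0.6]
gripper_width: 0.453
grasp_force: 0.0
```

```bash
python3 -c "
from h import *
go([.575,.18,.27],1.532)"
```

```text
offset [-0.0518  0.1899  0.004 ]
ang [ 0.0008 -0.0084 -0.    ] q7 1.491
ang [-1.3100e-02 -1.3000e-03  3.9999e+00] q7 1.491
```

Emit:
drive_tool([
  {"gripper": 140,"offset": [-0.052,0.19,0.002],"angular": [0,-0.008,0]},
  {"gripper": 140,"offset": [-0.052,0.19,0.002],"angular": [0,-0.008,0]},
  {"gripper": 140,"offset": [-0.052,0.19,0.002],"angular": [0,-0.008,0]},
  {"gripper": 140,"offset": [-0.052,0.19,0.002],"angular": [0,-0.008,0]},
  {"gripper": 140,"offset": [-0.052,0.19,0.002],"angular": [0,-0.008,0]},
])

```text
t: 20.55
eef_pos: [0.5752, 0.1866, 0.2713]
tool_rot: [-0.0, 0.014, 1.0, 0.002]
contact_force: [-0.9, 0.5, -0.4]
gripper_width: 0.45
grasp_force: 0.0
```

```bash
python3 g.py w10 2>/dev/null; python3 -c "
from h import *
go([.6009,.1849,.18],1.532)"
```

```text
[0.5752 0.1866 0.2713]
[0.5485 0.1882 0.0535] [280.9 172.6] [281. 173.] 225 215 [0.5489 0.1882 0.0535]
[0.5488 0.2447 0.0535] [338.  171.3] [338. 171.] 225 159 [0.5485 0.2447 0.0535]
[0.5506 0.3    0.04  ] [388.5 169.3] [388.4 169.3] 95 56 [0.5506 0.2999 0.04  ]
[0.6009 0.1849 0.0535] [279.2 222.4] [279.1 222.4] 78 71 [0.6009 0.1848 0.0535]
[0.6048 0.2979 0.04  ] [382.4 218.5] [382.4 218.4] 66 64 [0.6047 0.2979 0.04  ]
offset [-0.026   0.0034  0.0913]
ang [ 0.0015 -0.0013  0.0085] q7 1.183
ang [ 2.0000e-03  2.4000e-03 -3.9915e+00] q7 1.183
```

Emit:
drive_tool([
  {"gripper": 147,"offset": [-0.026,-0.001,0.091],"angular": [0,0,0]},
  {"gripper": 147,"offset": [-0.026,-0.001,0.091],"angular": [0,0,0]},
  {"gripper": 147,"offset": [-0.026,-0.001,0.091],"angular": [0,0,0]},
  {"gripper": 147,"offset": [-0.026,-0.001,0.091],"angular": [0,0,0]},
  {"gripper": 147,"offset": [-0.026,-0.001,0.091],"angular": [0,0,0]},
])

```text
t: 21.1
eef_pos: [0.6023, 0.1757, 0.1841]
tool_rot: [0.002, 0.02, 1.0, 0.001]
contact_force: [-0.4, 1.5, 1.0]
gripper_width: 0.425
grasp_force: 0.0
```

```bash
python3 -c "
from h import *
go([.6009,.1849,.10],1.532)"
```

```text
offset [0.0021 0.009  0.0841]
ang [ 0.0021  0.0046 -0.0009] q7 1.22
ang [ 7.2000e-03 -3.2000e-03  3.9991e+00] q7 1.22
```

Emit:
drive_tool([
  {"gripper": 147,"offset": [0.001,0.009,0.02],"angular": [0,0,0]},
  {"gripper": 147,"offset": [0.001,0.009,0.04],"angular": [0,0,0]},
  {"gripper": 147,"offset": [0.001,0.009,0.04],"angular": [0,0,0]},
  {"gripper": 147,"offset": [0.001,0.009,0.04],"angular": [0,0,0]},
])

```text
t: 21.5
eef_pos: [0.6018, 0.1852, 0.1442]
tool_rot: [0.002, 0.02, 1.0, 0.001]
contact_force: [0.5, -0.6, 0.3]
gripper_width: 0.422
grasp_force: 0.0
```

```bash
python3 -c "
from h import *
go([.6009,.1849,.10],1.532)"
```

```text
offset [ 0.001  -0.0004  0.0441]
ang [ 0.002   0.0045 -0.0003] q7 1.212
ang [ 7.1000e-03 -3.2000e-03  3.9997e+00] q7 1.212
```

Emit:
drive_tool([
  {"gripper": 147,"offset": [0,0,0.03],"angular": [0,0,0]},
  {"gripper": 147,"offset": [0,0,0.043],"angular": [0,0,0]},
  {"gripper": 147,"offset": [0,0,0.043],"angular": [0,0,0]},
  {"gripper": 255,"offset": [0,0,0.043],"angular": [0,0,0]},
  {"gripper": 255,"offset": [0,0,0.043],"angular": [0,0,0]},
])

```text
t: 22.0
eef_pos: [0.602, 0.1854, 0.1005]
tool_rot: [0.002, 0.019, 1.0, 0.001]
contact_force: [0.6, -0.1, -0.9]
gripper_width: 0.263
grasp_force: 39.2
```

Emit:
drive_tool([
  {"gripper": 255,"offset": [0,0,0],"angular": [0,0,0]},
  {"gripper": 255,"offset": [0,0,0],"angular": [0,0,0]},
  {"gripper": 255,"offset": [0,0,0],"angular": [0,0,0]},
])

```text
t: 22.3
eef_pos: [0.6019, 0.1854, 0.1003]
tool_rot: [0.002, 0.019, 1.0, 0.001]
contact_force: [-1.2, -1.0, 6.4]
gripper_width: 0.264
grasp_force: 40.0
```

Emit:
drive_tool([
  {"gripper": 255,"offset": [0,0,-0.03],"angular": [0,0,0]},
  {"gripper": 255,"offset": [0,0,-0.07],"angular": [0,0,0]},
  {"gripper": 255,"offset": [0,0,-0.12],"angular": [0,0,0]},
  {"gripper": 255,"offset": [0,0,-0.16],"angular": [0,0,0]},
  {"gripper": 255,"offset": [0,0,-0.16],"angular": [0,0,0]},
])

```text
t: 22.8
eef_pos: [0.6039, 0.1859, 0.2658]
tool_rot: [0.006, 0.02, 1.0, 0.003]
contact_force: [1.0, 0.6, -1.1]
gripper_width: 0.258
grasp_force: 39.9
```

```bash
python3 -c "
from h import *
go([.5175,-.2517,.26],1.532)"
```

```text
offset [ 0.0692 -0.4406  0.0026]
ang [ 0.0071  0.015  -0.0005] q7 1.196
ang [ 0.0235 -0.0111  3.9995] q7 1.196
```

Emit:
drive_tool([
  {"gripper": 255,"offset": [0.069,-0.44,0],"angular": [0.006,0.013,0]},
  {"gripper": 255,"offset": [0.069,-0.44,0],"angular": [0.006,0.013,0]},
  {"gripper": 255,"offset": [0.069,-0.44,0],"angular": [0.006,0.013,0]},
  {"gripper": 255,"offset": [0.069,-0.44,0],"angular": [0.006,0.013,0]},
  {"gripper": 255,"offset": [0.069,-0.44,0],"angular": [0.006,0.013,0]},
])

```text
t: 23.3
eef_pos: [0.5516, -0.062, 0.2583]
tool_rot: [-0.005, 0.019, 1.0, -0.002]
contact_force: [0.4, 0.4, -0.6]
gripper_width: 0.265
grasp_force: 39.9
```

```bash
python3 -c "
from h import *
go([.5175,-.2517,.22],1.532)"
```

```text
offset [ 0.0264 -0.1908  0.0393]
ang [-0.005  -0.0122  0.0004] q7 1.608
ang [ 0.0191 -0.0079 -3.9995] q7 1.608
```

Emit:
drive_tool([
  {"gripper": 255,"offset": [0.027,-0.185,0.02],"angular": [-0.005,-0.012,0]},
  {"gripper": 255,"offset": [0.027,-0.185,0.02],"angular": [-0.005,-0.012,0]},
  {"gripper": 255,"offset": [0.027,-0.185,0.02],"angular": [-0.005,-0.012,0]},
  {"gripper": 255,"offset": [0.027,-0.185,0.02],"angular": [-0.005,-0.012,0]},
  {"gripper": 255,"offset": [0.027,-0.185,0.02],"angular": [-0.005,-0.012,0]},
])

```text
t: 23.8
eef_pos: [0.5151, -0.2508, 0.2389]
tool_rot: [-0.001, 0.024, 1.0, -0.002]
contact_force: [0.4, 0.5, -1.0]
gripper_width: 0.267
grasp_force: 39.9
```

Emit:
drive_tool([
  {"gripper": 255,"offset": [0,0,0.05],"angular": [0,0,0]},
  {"gripper": 255,"offset": [0,0,0.1],"angular": [0,0,0]},
  {"gripper": 255,"offset": [0,0,0.11],"angular": [0,0,0]},
  {"gripper": 255,"offset": [0,0,0.11],"angular": [0,0,0]},
  {"gripper": 255,"offset": [0,0,0.11],"angular": [0,0,0]},
])

```text
t: 24.3
eef_pos: [0.5196, -0.2444, 0.1315]
tool_rot: [0.001, 0.019, 1.0, -0.0]
contact_force: [-0.7, -0.0, -0.5]
gripper_width: 0.268
grasp_force: 40.0
```

```bash
python3 -c "
from h import *
go([.5175,-.2517,.103],1.532)"
```

```text
offset [ 0.0019 -0.0074  0.0285]
ang [-0.0009  0.0037  0.0002] q7 2.028
ang [-5.8000e-03 -1.4000e-03 -3.9998e+00] q7 2.028
```

Emit:
drive_tool([
  {"gripper": 255,"offset": [0.002,-0.0072,0.01],"angular": [0,0.003,0]},
  {"gripper": 255,"offset": [0.002,-0.0072,0.02],"angular": [0,0.003,0]},
  {"gripper": 255,"offset": [0.002,-0.0072,0.026],"angular": [0,0.003,0]},
  {"gripper": 255,"offset": [0.002,-0.0072,0.0285],"angular": [0,0.003,0]},
  {"gripper": 255,"offset": [0.002,-0.0072,0.0285],"angular": [0,0.003,0]},
])

```text
t: 24.8
eef_pos: [0.516, -0.2513, 0.1023]
tool_rot: [-0.001, 0.02, 1.0, 0.0]
contact_force: [-4.2, 1.4, 10.4]
gripper_width: 0.267
grasp_force: 41.2
```

Emit:
drive_tool([
  {"gripper": 140,"offset": [0,0,-0.0005],"angular": [0,0,0]},
  {"gripper": 140,"offset": [0,0,-0.0005],"angular": [0,0,0]},
  {"gripper": 140,"offset": [0,0,-0.0005],"angular": [0,0,0]},
  {"gripper": 140,"offset": [0,0,-0.03],"angular": [0,0,0]},
  {"gripper": 140,"offset": [0,0,-0.07],"angular": [0,0,0]},
])

```text
t: 25.3
eef_pos: [0.5151, -0.2505, 0.1702]
tool_rot: [-0.003, 0.019, 1.0, 0.001]
contact_force: [0.9, -0.6, 0.4]
gripper_width: 0.452
grasp_force: 0.0
```

Emit:
drive_tool([
  {"gripper": 140,"offset": [0.01,0.02,-0.05],"angular": [0,0,0]},
  {"gripper": 140,"offset": [0.01,0.02,-0.1],"angular": [0,0,0]},
  {"gripper": 140,"offset": [0.01,0.02,-0.1],"angular": [0,0,0]},
  {"gripper": 140,"offset": [0.01,0.02,-0.1],"angular": [0,0,0]},
])

```text
t: 25.7
eef_pos: [0.5081, -0.231, 0.2731]
tool_rot: [0.001, 0.019, 1.0, -0.0]
contact_force: [0.1, 0.0, -1.2]
gripper_width: 0.45
grasp_force: 0.0
```

```bash
python3 -c "
from h import *
im,m=snapj('w11'); s,_=snap('scene','s11.png')
cv2.imwrite('pics/c11.png',cv2.resize(np.hstack([im,s]),(800,300)))
print(proj(m,[[.4446,-.2497,.056],[.5143,-.3236,.056],[.5165,-.2517,.056]]))"
```

```text
[ 0.5081 -0.231   0.2731]
[[258.88237466 134.60569817]
 [191.48516138 207.3644135 ]
 [261.26236217 206.84753251]]
```

View pics/c11.png

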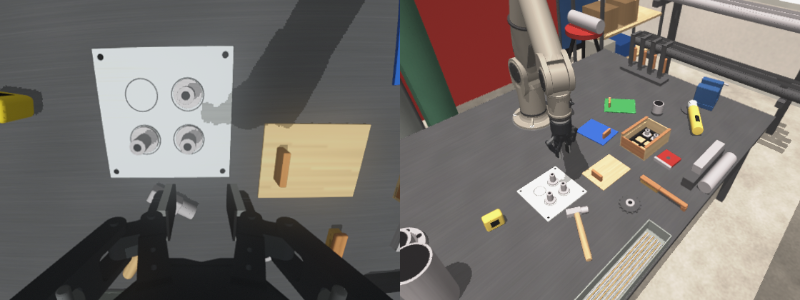

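c11 shows three stand-offs standing on their rings, ring A (141,95) empty, and the lid flat at (315,160). Next I'll check the stand-off centres and measure the lid's pose.

```bash
cat > i.py <<'E'
from h import *
exec(open('e.py').read().replace('\nrun()','\n'))
import sys
def lid(im,m):
    h=cv2.cvtColor(im,cv2.COLOR_BGR2HSV); mk=((h[...,0]>6)&(h[...,0]<30)&(h[...,1]>45)&(h[...,2]>40)).astype(np.uint8)
    n,l,s,c=cv2.connectedComponentsWithStats(mk)
    k=1+np.argmax([s[i,4] if s[i,3]<200 else 0 for i in range(1,n)])
    q=max(cv2.findContours((l==k).astype(np.uint8),0,1)[0],key=len).reshape(-1,2)
    X=onz(m,q,.006)[:,:2]; r=cv2.minAreaRect((X*1000).astype(np.float32)); B=cv2.boxPoints(r)
    print('lid',s[k],np.round(r,2) if 0 else r)
    o=((h[...,0]<18)&(h[...,1]>120)&(h[...,2]>60)&(l==k)).astype(np.uint8)
    n,l2,s2,c2=cv2.connectedComponentsWithStats(o); j=1+np.argmax(s2[1:,4]); print('rib blob',s2[j],c2[j].round(1),onz(m,[c2[j]],.03).round(4))
    q=max(cv2.findContours((l2==j).astype(np.uint8),0,1)[0],key=len)
    print(cv2.approxPolyDP(q,2.5,True).reshape(-1,2).tolist())
im,m=load('w11')
for X in([.4446,-.2497,.056],[.5143,-.3236,.056],[.5165,-.2517,.056]):
    hh=hole(im,proj(m,X)[0]); p=onz(m,[hh[0]],.056)[0]; print(hh[0].round(1),round(hh[1]),p.round(4),(1000*(p-X)).round(1))
lid(im,m); lid(*load('w5')); lid(*load('w6'))
E
python3 i.py 2>/dev/null; python3 -c "
from h import *
go([.52,-.13,.27],1.532)"
```

```text
[259.4 133.5] 116 [ 0.4436 -0.2491  0.056 ] [-1.   0.6 -0. ]
[191.8 206.5] 83 [ 0.5134 -0.3231  0.056 ] [-0.9  0.5 -0. ]
[262.  205.3] 88 [ 0.5149 -0.2508  0.056 ] [-1.6  0.9 -0. ]
lid [  360   172   160   105 14846] ((567.123779296875, -38.60552978515625), (183.8319549560547, 140.1295928955078), 87.97330474853516)
rib blob [384 207  23  55 847] [394.9 234.3] [[ 0.5639 -0.1011  0.03  ]]
[[390, 207], [390, 219], [387, 221], [390, 223], [386, 229], [390, 231], [386, 232], [384, 250], [391, 261], [399, 261], [406, 215]]
lid [  381   178   159   105 14633] ((567.3203735351562, -38.835594177246094), (184.08944702148438, 139.7731475830078), 87.71601867675781)
rib blob [405 213  25  55 958] [416.7 240.1] [[ 0.5633 -0.1017  0.03  ]]
[[410, 213], [409, 221], [412, 222], [409, 225], [412, 227], [408, 227], [405, 256], [414, 267], [421, 267], [429, 221], [419, 214]]
lid [  431   179   129   104 12190] ((566.9697265625, -39.76861572265625), (184.75576782226562, 140.16709899902344), 87.98472595214844)
rib blob [ 457  214   33   54 1141] [473.1 240. ] [[ 0.5628 -0.103   0.03  ]]
[[466, 214], [457, 254], [471, 267], [478, 267], [489, 222]]
offset [-0.0093  0.101   0.0004]
ang [ 0.0006 -0.0039  0.0002] q7 1.951
ang [ 6.1000e-03  9.0000e-04 -3.9998e+00] q7 1.951
```

All three stand within 2 mm of their rings. The lid hasn't moved: centre (.567,-.039), yaw 1.534. Grasping the rib.

```bash
python3 -c "
from h import *
go([.5655,-.1008,.16],1.533)"
```

```text
offset [-0.054   0.1319  0.1103]
ang [ 0.0006 -0.0039 -0.001 ] q7 1.951
ang [-6.100e-03 -9.000e-04  3.999e+00] q7 1.951
```

Emit:
drive_tool([
  {"gripper": 90,"offset": [-0.054,0.132,0.03],"angular": [0,0,0]},
  {"gripper": 90,"offset": [-0.054,0.132,0.05],"angular": [0,0,0]},
  {"gripper": 90,"offset": [-0.054,0.132,0.08],"angular": [0,0,0]},
  {"gripper": 90,"offset": [-0.054,0.132,0.11],"angular": [0,0,0]},
  {"gripper": 90,"offset": [-0.054,0.132,0.11],"angular": [0,0,0]},
])

```text
t: 26.3
eef_pos: [0.5625, -0.0973, 0.1541]
tool_rot: [-0.008, 0.017, 1.0, 0.001]
contact_force: [-1.6, 0.4, -0.9]
gripper_width: 0.648
grasp_force: 0.0
```

Emit:
drive_tool([
  {"gripper": 90,"offset": [0,0,0.01],"angular": [0,0,0]},
  {"gripper": 90,"offset": [0,0,0.01],"angular": [0,0,0]},
])

```text
t: 26.5
eef_pos: [0.5656, -0.1029, 0.1512]
tool_rot: [-0.001, 0.021, 1.0, -0.0]
contact_force: [-0.6, -0.4, -0.0]
gripper_width: 0.647
grasp_force: 0.0
```

```bash
python3 -c "
from h import *
go([.5655,-.1008,.0875],1.533)"
```

```text
offset [-0.      0.0022  0.0637]
ang [-0.0012 -0.0032 -0.0043] q7 1.732
ang [-5.0000e-03  1.9000e-03  3.9957e+00] q7 1.732
```

Emit:
drive_tool([
  {"gripper": 90,"offset": [0,0.001,0.04],"angular": [0,0,0]},
  {"gripper": 90,"offset": [0,0.001,0.0625],"angular": [0,0,0]},
  {"gripper": 90,"offset": [0,0.001,0.0625],"angular": [0,0,0]},
  {"gripper": 255,"offset": [0,0.001,0.0625],"angular": [0,0,0]},
  {"gripper": 255,"offset": [0,0.001,0.0625],"angular": [0,0,0]},
], grip_force=90)

```text
t: 27.0
eef_pos: [0.5674, -0.1009, 0.091]
tool_rot: [0.001, 0.02, 1.0, -0.0]
contact_force: [0.6, -0.9, 0.4]
gripper_width: 0.316
grasp_force: 0.0
```

Emit:
drive_tool([
  {"gripper": 255,"offset": [0,0,0],"angular": [0,0,0]},
  {"gripper": 255,"offset": [0,0,0],"angular": [0,0,0]},
  {"gripper": 255,"offset": [0,0,0],"angular": [0,0,0]},
])

```text
t: 27.3
eef_pos: [0.5672, -0.1005, 0.0909]
tool_rot: [0.001, 0.019, 1.0, -0.0]
contact_force: [-1.6, -0.5, 8.5]
gripper_width: 0.118
grasp_force: 88.4
```

Gripped. I'll lift to 68 mm underside height and check.

Emit:
drive_tool([
  {"gripper": 255,"offset": [0,0,-0.01],"angular": [0,0,0]},
  {"gripper": 255,"offset": [0,0,-0.03],"angular": [0,0,0]},
  {"gripper": 255,"offset": [0,0,-0.055],"angular": [0,0,0]},
  {"gripper": 255,"offset": [0,0,-0.068],"angular": [0,0,0]},
  {"gripper": 255,"offset": [0,0,-0.068],"angular": [0,0,0]},
])

```text
t: 27.8
eef_pos: [0.5675, -0.1001, 0.1592]
tool_rot: [0.001, 0.019, 1.0, -0.0]
contact_force: [0.4, 0.1, -1.8]
gripper_width: 0.12
grasp_force: 88.1
```

Emit:
drive_tool([
  {"gripper": 255,"offset": [0,0.02,0],"angular": [0,0,0]},
  {"gripper": 255,"offset": [0,0.04,0],"angular": [0,0,0]},
  {"gripper": 255,"offset": [0,0.06,0],"angular": [0,0,0]},
  {"gripper": 255,"offset": [0,0.06,0],"angular": [0,0,0]},
])

```text
t: 28.2
eef_pos: [0.5682, -0.0362, 0.1558]
tool_rot: [-0.002, 0.017, 1.0, 0.001]
contact_force: [-0.1, 1.3, -1.3]
gripper_width: 0.124
grasp_force: 88.1
```

```bash
python3 -c "
from h import *
p,r,o=pose();print(p,o['contact_force'],o['torque']); im,m=snap('scene','s12.png'); c=proj(m,[.578,.08,.07])[0].astype(int);
cv2.imwrite('pics/s12c.png',cv2.resize(im[c[1]-60:c[1]+60,c[0]-70:c[0]+70],None,fx=5.5,fy=5))
x=.5786+(p[1]-.179)*.0428; print('x err',p[0]-x); go([x,p[1],.159],1.53)
t,mt=snap('top','t12.png'); w,mw=snapj('w12')
ex=np.array([.0412,.9992]);ey=np.array([-ex[1],ex[0]])
b=np.r_[p[:2]+.062*ex,.068+0]
for X in [(91,69,6),(91,-69,6),(-91,69,6),(-91,-69,6)]:
    q=np.r_[b[:2]+ex*X[0]/1e3+ey*X[1]/1e3,b[2]+.006]; print(X,proj(m,q)[0]-c+[70,60],proj(mw,q)[0])
"
```

```text
[ 0.56818208 -0.0362272   0.15576298] [-0.09073422  1.25664905 -1.33563857] [-0.11174837 -0.04794648 -0.00620674]
x err -0.0012061927084584534
offset [-0.0012  0.0022 -0.0031]
ang [ 0.0006 -0.004   0.0067] q7 1.621
ang [ 6.3000e-03  1.0000e-03 -3.9933e+00] q7 1.621
[ 0.5681 -0.0399  0.1561]
(91, 69, 6) [61.25074645 43.72460676] [572.61164061 145.96822681]
(91, -69, 6) [92.7164842  63.52141038] [509.3378146  351.66640314]
(-91, 69, 6) [23.18832601 69.08594121] [231.01324764 140.6262622 ]
(-91, -69, 6) [54.89237887 91.85830033] [241.98887407 355.64570877]
```

View pics/s12c.png

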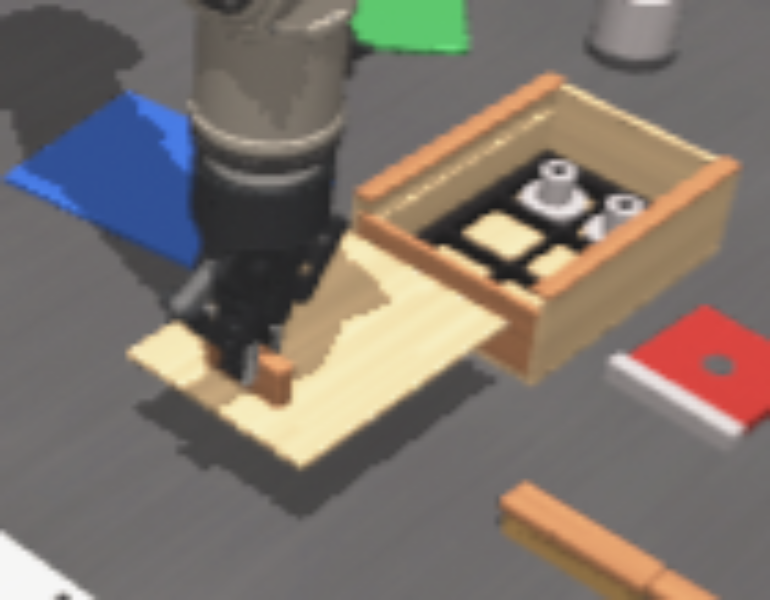

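s12c shows the lid level, its rear edge just short of the lip; the right corners at (507,322) and (302,463) match predictions to about 1 px. It's a few mm low, so I'll raise it before entry.

Emit:
drive_tool([
  {"gripper": 255,"offset": [-0.001,0,-0.004],"angular": [0,0,0.005]},
  {"gripper": 255,"offset": [-0.001,0,-0.004],"angular": [0,0,0.005]},
  {"gripper": 255,"offset": [-0.001,0,-0.004],"angular": [0,0,0.005]},
  {"gripper": 255,"offset": [-0.001,0,-0.004],"angular": [0,0,0.005]},
])

```text
t: 28.75
eef_pos: [0.5695, -0.0405, 0.1609]
tool_rot: [-0.001, 0.022, 1.0, -0.0]
contact_force: [-0.7, -0.2, -2.1]
gripper_width: 0.114
grasp_force: 88.1
```

```bash
cat > j.py <<'E'
from h import *
p,r,o=pose();x=.5786+(p[1]-.179)*.0428;print(p.round(4),'x err',round(p[0]-x,4),np.round(o['contact_force'],1)); go([x,p[1],.1595],1.53)
E
python3 j.py
```

```text
[ 0.5695 -0.0405  0.1609] x err 0.0003 [-0.7 -0.2 -2.1]
offset [ 0.0003 -0.      0.0014]
ang [-0.     -0.0019 -0.0031] q7 1.616
ang [-3.0000e-03  1.0000e-04  3.9969e+00] q7 1.616
```

Entering slowly, with force checks.

Emit:
drive_tool([
  {"gripper": 255,"offset": [0,0.015,0.001],"angular": [0,0,0]},
  {"gripper": 255,"offset": [0,0.03,0.001],"angular": [0,0,0]},
  {"gripper": 255,"offset": [0,0.045,0.001],"angular": [0,0,0]},
  {"gripper": 255,"offset": [0,0.055,0.001],"angular": [0,0,0]},
])

```text
t: 29.15
eef_pos: [0.5719, 0.0179, 0.1598]
tool_rot: [-0.001, 0.02, 1.0, 0.001]
contact_force: [0.5, 0.5, -2.3]
gripper_width: 0.118
grasp_force: 88.1
```

```bash
python3 j.py
```

```text
[0.5719 0.0179 0.1598] x err 0.0002 [ 0.5  0.5 -2.3]
offset [ 0.0002 -0.      0.0003]
ang [ 0.0013 -0.0022  0.0014] q7 1.516
ang [ 3.4000e-03  2.0000e-03 -3.9986e+00] q7 1.516
```

Emit:
drive_tool([
  {"gripper": 255,"offset": [0,0.02,0],"angular": [0,0,0]},
  {"gripper": 255,"offset": [0,0.04,0],"angular": [0,0,0]},
  {"gripper": 255,"offset": [0,0.06,0],"angular": [0,0,0]},
  {"gripper": 255,"offset": [0,0.08,0],"angular": [0,0,0]},
])

```text
t: 29.55
eef_pos: [0.5751, 0.0966, 0.1598]
tool_rot: [-0.001, 0.021, 1.0, 0.0]
contact_force: [0.2, 0.6, -2.1]
gripper_width: 0.121
grasp_force: 88.1
```

```bash
python3 j.py
```

```text
[0.5751 0.0966 0.1598] x err 0.0001 [ 0.2  0.6 -2.1]
offset [ 0.0001 -0.      0.0003]
ang [ 0.0001 -0.0021 -0.0011] q7 1.377
ang [-3.3000e-03 -2.0000e-04  3.9989e+00] q7 1.377
```

Emit:
drive_tool([
  {"gripper": 255,"offset": [0,0.025,0],"angular": [0,0,0]},
  {"gripper": 255,"offset": [0,0.05,0],"angular": [0,0,0]},
  {"gripper": 255,"offset": [0,0.07,0],"angular": [0,0,0]},
  {"gripper": 255,"offset": [0,0.082,0],"angular": [0,0,0]},
  {"gripper": 255,"offset": [0,0.082,0],"angular": [0,0,0]},
])

```text
t: 30.05
eef_pos: [0.5784, 0.1795, 0.1597]
tool_rot: [-0.001, 0.019, 1.0, 0.001]
contact_force: [-0.2, 0.7, -0.7]
gripper_width: 0.12
grasp_force: 88.1
```

```bash
python3 j.py
```

```text
[0.5784 0.1795 0.1597] x err -0.0002 [-0.2  0.7 -0.7]
offset [-0.0002  0.      0.0002]
ang [ 0.0013 -0.0021  0.0025] q7 1.247
ang [ 3.4000e-03  2.0000e-03 -3.9975e+00] q7 1.247
```

Now lower 12.5 mm to seat: TCP z about 0.147.

Emit:
drive_tool([
  {"gripper": 255,"offset": [0,0,0.004],"angular": [0,0,0]},
  {"gripper": 255,"offset": [0,0,0.008],"angular": [0,0,0]},
  {"gripper": 255,"offset": [0,0,0.0115],"angular": [0,0,0]},
  {"gripper": 255,"offset": [0,0,0.0125],"angular": [0,0,0]},
  {"gripper": 255,"offset": [0,0,0.0125],"angular": [0,0,0]},
])

```text
t: 30.55
eef_pos: [0.5798, 0.1765, 0.1531]
tool_rot: [0.0, 0.021, 1.0, 0.001]
contact_force: [-16.3, -0.4, 47.2]
gripper_width: 0.116
grasp_force: 99.0
```

The lid is blocked by the lip, with the pose drifted to y=.1765. I'll back up and correct.

Emit:
drive_tool([
  {"gripper": 255,"offset": [0,0,-0.006],"angular": [0,0,0]},
  {"gripper": 255,"offset": [0,0,-0.0125],"angular": [0,0,0]},
  {"gripper": 255,"offset": [0,0,-0.0125],"angular": [0,0,0]},
  {"gripper": 255,"offset": [0,0,-0.0125],"angular": [0,0,0]},
])

```text
t: 30.95
eef_pos: [0.5786, 0.1758, 0.1593]
tool_rot: [-0.001, 0.022, 1.0, -0.0]
contact_force: [-1.7, 0.6, -1.5]
gripper_width: 0.117
grasp_force: 89.0
```

```bash
python3 -c "
from h import *
im,m=snapj('w13'); s,ms=snap('scene','s13.png'); c=proj(ms,[.578,.22,.07])[0].astype(int)
a=cv2.resize(s[c[1]-45:c[1]+45,c[0]-60:c[0]+60],(533,400))
u=proj(m,[.578,.19,.07])[0].astype(int);print(u); b=cv2.resize(im[120:320,u[0]-100:u[0]+33],(267,400))
cv2.imwrite('pics/c13.png',np.hstack([a,b]))
print(pose()[2]['contact_force'])
"
```

```text
[0.5786 0.1758 0.1593]
[304 255]
[-0.52715187 -0.37552644 -0.7466077 ]
```

View pics/c13.png

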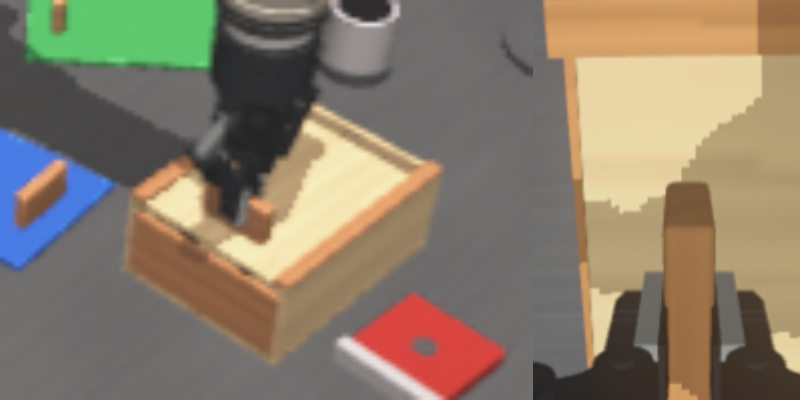

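c13 shows the lid raised, with its front edge directly over the lip at left. The arm had settled at y=.1758, about 4.5 mm short, so I'll advance and settle.

Emit:
drive_tool([
  {"gripper": 255,"offset": [0,0.003,0],"angular": [0,0,0]},
  {"gripper": 255,"offset": [0,0.0045,0],"angular": [0,0,0]},
  {"gripper": 255,"offset": [0,0.0045,0],"angular": [0,0,0]},
  {"gripper": 255,"offset": [0,0.0045,0],"angular": [0,0,0]},
  {"gripper": 255,"offset": [0,0.0045,0],"angular": [0,0,0]},
])

```text
t: 31.55
eef_pos: [0.579, 0.1815, 0.1598]
tool_rot: [-0.001, 0.021, 1.0, 0.0]
contact_force: [-1.3, 0.5, -2.8]
gripper_width: 0.117
grasp_force: 89.0
```

Emit:
drive_tool([
  {"gripper": 255,"offset": [0,0,0],"angular": [0,0,0]},
  {"gripper": 255,"offset": [0,0,0],"angular": [0,0,0]},
])

```text
t: 31.75
eef_pos: [0.579, 0.1814, 0.1599]
tool_rot: [-0.001, 0.021, 1.0, 0.0]
contact_force: [-1.3, 0.1, -1.1]
gripper_width: 0.124
grasp_force: 89.0
```

Emit:
drive_tool([
  {"gripper": 255,"offset": [0,-0.001,0.003],"angular": [0,0,0]},
  {"gripper": 255,"offset": [0,-0.001,0.006],"angular": [0,0,0]},
  {"gripper": 255,"offset": [0,-0.001,0.008],"angular": [0,0,0]},
  {"gripper": 255,"offset": [0,-0.001,0.008],"angular": [0,0,0]},
])

```text
t: 32.15
eef_pos: [0.5788, 0.18, 0.1514]
tool_rot: [-0.001, 0.021, 1.0, -0.0]
contact_force: [-1.2, 0.4, -2.0]
gripper_width: 0.119
grasp_force: 88.9
```

Below the earlier blocking height with no contact. Lowering the rest.

Emit:
drive_tool([
  {"gripper": 255,"offset": [0,0,0.002],"angular": [0,0,0]},
  {"gripper": 255,"offset": [0,0,0.004],"angular": [0,0,0]},
  {"gripper": 255,"offset": [0,0,0.004],"angular": [0,0,0]},
])

```text
t: 32.45
eef_pos: [0.579, 0.18, 0.1478]
tool_rot: [-0.001, 0.021, 1.0, -0.0]
contact_force: [-2.1, -1.2, 2.3]
gripper_width: 0.119
grasp_force: 89.3
```

Emit:
drive_tool([
  {"gripper": 255,"offset": [0,0,0.0005],"angular": [0,0,0]},
  {"gripper": 160,"offset": [0,0,0.0005],"angular": [0,0,0]},
  {"gripper": 110,"offset": [0,0,0.0005],"angular": [0,0,0]},
  {"gripper": 110,"offset": [0,0,0.0005],"angular": [0,0,0]},
  {"gripper": 110,"offset": [0,0,-0.01],"angular": [0,0,0]},
])

```text
t: 32.95
eef_pos: [0.5783, 0.1801, 0.1571]
tool_rot: [-0.002, 0.021, 1.0, -0.0]
contact_force: [0.3, 0.0, 0.1]
gripper_width: 0.567
grasp_force: 0.0
```

Emit:
drive_tool([
  {"gripper": 110,"offset": [0,0,-0.04],"angular": [0,0,0]},
  {"gripper": 110,"offset": [0,0,-0.09],"angular": [0,0,0]},
  {"gripper": 110,"offset": [0,0,-0.13],"angular": [0,0,0]},
  {"gripper": 110,"offset": [0,0,-0.13],"angular": [0,0,0]},
  {"gripper": 110,"offset": [0,0,-0.13],"angular": [0,0,0]},
])

```text
t: 33.45
eef_pos: [0.5796, 0.1804, 0.2896]
tool_rot: [0.001, 0.021, 1.0, 0.001]
contact_force: [-0.8, -0.5, -1.3]
gripper_width: 0.57
grasp_force: 0.0
```

```bash
python3 -c "
from h import *
im,m=snapj('w14'); s,ms=snap('scene','s14.png'); c=proj(ms,[.578,.24,.07])[0].astype(int)
d=proj(ms,[.49,-.27,.03])[0].astype(int)
a=cv2.resize(s[c[1]-45:c[1]+45,c[0]-60:c[0]+60],(400,300)); a2=cv2.resize(s[d[1]-45:d[1]+45,d[0]-60:d[0]+60],(400,300))
u,v=proj(m,[.578,.24,.07])[0].astype(int);print(u,v); b=cv2.resize(im[v-105:v+105,u-140:u+140],(800,600))
cv2.imwrite('pics/c14.png',cv2.resize(np.vstack([b,np.hstack([a,a2])]),(530,600)))
print(pose()[2]['contact_force'])
for z in (.056,.062):
  pass
ex=np.array([.0412,.9992]);ey=np.array([-ex[1],ex[0]]);C=np.array([.5788,.2427])
for X in [(-62,30,96),(-62,-30,96),(-91,30,62),(-94,30,64)]: print(X,proj(m,np.r_[C+ex*X[0]/1e3+ey*X[1]/1e3,X[2]/1e3])[0])
"
```

```text
[0.5796 0.1804 0.2896]
339 193
[-0.20100897 -0.59166211 -0.72568572]
(-62, 30, 96) [280.84566601 170.05968661]
(-62, -30, 96) [280.97496495 231.70942591]
(-91, 30, 62) [252.24448941 164.0422837 ]
(-94, 30, 64) [249.08216012 164.37423489]
```

View pics/c14.png

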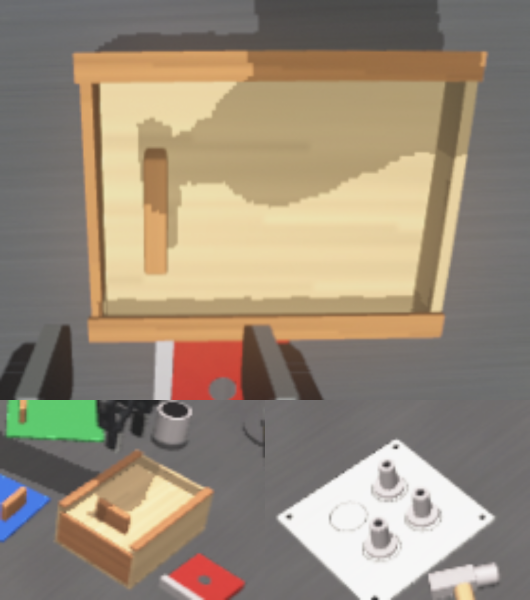

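c14 shows the lid seated behind the lip: the rib top centre at px 281 matches the predicted 281, and the lip's inner face is visible. The three long stand-offs stand upright on their rings, and the gripper is clear. Handing in.

```bash
python3 -c "
from h import *
print(bot.hand_in())"
```

```text
the job is handed in; nothing more can be done
None
```

I handed the job in at about 33 s on the robot's clock: three long stand-offs stand upright on rings, within 2 mm of centre when last measured; the two short ones are still in the case and the lid is back home behind the lip, released; the hand-in call gave no verdict.

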